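# Unstack the hardness tester's accessories into their fitted cases

## Task

After the daily check the hardness tester's accessories were left on the bench: a vee anvil on top of the small steel reference block on top of the large one, and the indenter tube standing by itself. Take the stack apart and put each of the four away, upright and fully down in the well of the open case that fits it; set them in rather than dropping them, do not tip any of them over, and leave the USB stick and the tweezers where they lie.

Things in the scene. Friction and masses are not known exactly. Their poses are not given: they have to be found in the camera images.
- vee_anvil: Vee anvil, bare steel: a round foot 36 mm in diameter and 12 mm high, on it a block 22 mm (x) by 36 mm (y) up to 30 mm total height, with a vee groove in its top that runs along its x axis. Its two end faces at x = -11 and +11 mm are flat and upright (grip there, 22 mm apart, or on the sides at y = -18 and +18 mm), 12 to 30 mm above its underside. 0.16 kg. Stands on the small block at the start, any yaw. Origin: centre of the underside; z up. Belongs in case_anvil.
- block_small: Small hardness reference block: plain round steel disc 50 mm in diameter, 16 mm thick, 0.25 kg. Lies between the large block and the anvil at the start. Origin: centre of the underside; z up. Belongs in case_small.
- block_large: Large hardness reference block: plain round steel disc 64 mm in diameter, 12 mm thick, 0.30 kg. Bottom of the stack, on the bench. Origin: centre of the underside; z up. Belongs in case_large.
- indenter_tube: Screw-top tube of the spare indenter: black upright cylinder 26 mm in diameter, 60 mm high, 0.045 kg, standing by itself on the bench. The cap does not turn. Origin: centre of the underside; z up. Belongs in case_tube.
- case_large: Fixed open storage case (lower half, wood, felt-lined, small brass fittings), a square block 92 x 92 mm, 18 mm high, with one round well 68 mm in diameter and 6 mm deep in its middle (well floor 12 mm above the case's underside; the mouth has a 4 mm chamfer, 45 degrees). Takes the large reference block, which then stands 6 mm proud of the case. Origin: centre of the underside, on the well's axis; z up.
- case_small: Fixed open storage case (lower half, wood, felt-lined, small brass fittings), a square block 78 x 78 mm, 18 mm high, with one round well 54 mm in diameter and 8 mm deep in its middle (well floor 10 mm above the case's underside; the mouth has a 4 mm chamfer, 45 degrees). Takes the small reference block, which then stands 8 mm proud. Origin: centre of the underside, on the well's axis; z up.
- case_anvil: Fixed open storage case (lower half, wood, felt-lined, small brass fittings), a square block 62 x 62 mm, 20 mm high, with one round well 40 mm in diameter and 9 mm deep in its middle (well floor 11 mm above the case's underside; the mouth has a 4 mm chamfer, 45 degrees). Takes the vee anvil, foot down, which then stands 21 mm proud; any yaw. Origin: centre of the underside, on the well's axis; z up.
- case_tube: Fixed open storage case (lower half, wood, felt-lined, small brass fittings), a square block 50 x 50 mm, 30 mm high, with one round well 31 mm in diameter and 22 mm deep in its middle (well floor 8 mm above the case's underside; the mouth has a 4 mm chamfer, 45 degrees). Takes the indenter tube upright, which then stands 38 mm proud. Origin: centre of the underside, on the well's axis; z up.
- usb_stick: Bystander, to be left alone: black USB stick, 17 x 52 mm, 8 mm high, lying loose on the bench among the things. Origin: centre of the underside; its long axis is y.
- tweezers: Bystander, to be left alone: steel tweezers, 11 x 125 mm, 7 mm high, lying loose on the bench. Origin: centre of the underside; the long axis is y.
Things that resemble listed ones, but are neither listed nor needed, are in the scene too. Leave any pink look-alike of the block_large alone.

How it is judged:
By the outcome, as a careful person would: the job done as asked, in the order asked, and still so for the second after the job is handed in, with the robot touching nothing.
It also fails if it takes over 96 s, if anything falls off the work surface, if the arm or the gripper's body presses on something with over 40 N, if the wrist force passes 120 N, or if a joint passes its speed limit or range.

## Robot

A 6-joint arm with a two-finger parallel gripper is mounted at the origin on a cart in front of the work surface, level with it; the furniture and walls round the work are solid. World frame = base frame: x ahead of the robot, y to its left, z up, the work surface at z = 0. Lengths are in m, angles in rad, forces in N, time in s.
With the tool pointing down it reaches from about 0.325 to 0.775 m from the base axis. Payload 5.5 kg.
Tool frame: the origin (TCP) lies on the centre line of the jaws, within the pads' length; the fingertips stand 14 mm ahead of it and the grasp point (between the pads) lies 5 mm behind it; z points along the fingers, y is the line along which they close (so a half turn about z gives the same grasp; the last joint's range is limited). The gripper opens to 88 mm and grips with 3 to 60 N. Pads are 20 mm wide; open, the fingers measure 115 mm over their backs; the gripper's body (75 mm by 178 mm) begins 61 mm behind the grasp point.
Start: joints at [1.275, 0.091, 1.231, -0, 1.82, -0.057], TCP at [0.142, 0.583, 0.237] pointing down, gripper open.
Joint ranges: [-2.87, 2.87], [-0.86, 2.18], [0.17, 2.46], [-1.51, 4.65], [0.06, 2.69], [-2.65, 2.65]. Speed limits (rad/s): [2.57, 2.57, 3.01, 3.14, 3.14, 3.14].

## Interface

Orientations are given as [roll, pitch, yaw] about the fixed x, y, z axes, in that order (R = Rz(yaw) Ry(pitch) Rx(roll)).
In Python, from bench import env, optics, nets gives the robot as it stands.
- The arm moves only by the tool servo_tool, never from a script. Its argument "increments" is a list of rows, each a list of 3 entries, a list of its own where there are three numbers: the shift along the tool's x, y, z as a fraction of full scale, then the turn, a rotation vector about the tool's x, y, z as a fraction of full scale, then the opening, from -1 (shut) to 1 (fully open). A call has 1 to 10 rows; each row is the pose to reach, as a shift and turn from the pose commanded when the call began, along the tool's axes at that moment; what a row does not reach only later rows make up. Full scale, the value 1, is 0.2 m for a shift and 60 degrees for a turn. A row lasts 1/8 s, in which the tool goes at most 62.5 mm and 10.7 degrees, less where a joint would pass 70% of its speed; a pose out of reach is approached as far as the arm can. A call with a number of a shift or a turn outside -1 to 1 is refused whole. A call with a gripper value outside its range is refused whole. The fingers move at their own pace and stop on an object; the grip force is fixed at half the most. Time passes only in rows, so rows that repeat a pose let the fingers close. It gives the time, the measured TCP pose, the force, the opening and the grip force at its end, in the units of the state.
- env.observe(): the state, without advancing time (a new reading comes with each control period).
- optics.capture(name): name is "scene" or "top" or "wrist"; returns the picture (384x512x3 uint8, blue, green, red); there is no depth.
- optics.camera_model(name): a dict with "fovy" (degrees; the focal length in pixels is half the picture's height over the tangent of half this angle, whatever the lens; pixels are square), "cx", "cy" (the principal point, pixels), "world_from_camera" (4x4, takes a point from camera to world coordinates). Camera axes: x right, y up, looking along -z (the intrinsics and any distortion apply to the point x, -y, -z); pixel columns grow to the right and rows downward; lengths in m; the calibration is good to about 2 mm. The wrist camera is an equidistant fisheye: a pixel r from the principal point sees the ray r / f radians off the axis. A picture is of the moment at which its call begins: read the wrist's pose just before it. camera_model takes no time and is no camera call; for the wrist camera it gives the pose at the moment of the call.
- env.hand_in(): hands the job in; it is judged then, once.
Trained networks look in the newest picture that a camera, given by its name, has taken for a name from the list of things; names that differ only in an ending like _2 or _b are one class to them, and where a whole thing is asked for, a point or a joint stands for the part that bears it (a point fixed in the world has none). Each returns a list of dicts, best first, with "confidence" (0 to 1); they miss things now and then, are a little off and sometimes report something else, mostly with a low value. They report only what shows in the picture. A call takes as long as a camera call. They do not tell look-alikes from the thing itself.
- nets.outline_of(camera, query): "mask" (384x512 bool, what is visible of it) and "box" ([left, top, right, bottom] in pixels, round what is visible of it).
The state is a dict: "clock": time; "joint_pos": joint angles; "qvel": joint speeds; "joint_efforts": joint torques, N m; "tcp_pos": TCP position; "tool_rot": TCP orientation; "wrist_force": force on the tool from outside, world axes, zero at the start; "wrist_torque": the same for the moment, N m; "finger_gap": finger opening in m; "gripper_force": force on a finger pad.
Only numpy, scipy, OpenCV 4.12 (cv2) and the standard library are available. Lean on these libraries where they do the work, as an engineer would, in place of code of your own. Each camera call takes 0.05 s, during which the arm holds its last target. There are 200 camera calls.

## Working session

There is one attempt and no reset: what is moved stays moved. The work goes in short steps, Python scripts to look and compute and a tool call to move; the robot and the scene stay as the last step left them, time stands still between calls to the robot, and variables do not carry over. Pictures are saved under pics/ and viewed, at most 14 in all, crops included, and the job is handed in when it is done.

Besides the shell and the picture viewer there is one more tool, called by a JSON object that holds its "method" and its "body". servo_tool: Moves the arm, as the interface text tells. Shift numbers are shares of 0.2 m and turn numbers shares of 60 degrees, none past 1 either way. Its arguments: {"type":"object","properties":{"increments":{"type":"array","items":{"type":"array"}}},"required":["increments"]}

```bash
ls; mkdir -p pics
python3 - <<'E'
from bench import env,optics,nets
import cv2,numpy as np
print(env.observe())
for n in("scene","top","wrist"):
    m=optics.camera_model(n);print(n,m)
    cv2.imwrite(f"pics/{n}0.png",optics.capture(n))
E
```

```text
pics
{'clock': 0.0, 'joint_pos': array([ 1.27533589e+00,  9.18812771e-02,  1.23185858e+00,  1.32104320e-05,
        1.81980234e+00, -5.66533950e-02]), 'qvel': array([ 0.00142714, -0.00064243,  0.00052503, -0.00209451, -0.00207185,
        0.00280379]), 'joint_efforts': array([-1.48034516e-03, -4.46448040e+01, -4.06446540e+01,  6.99216267e-02,
        2.94246327e-02, -1.82872991e-04]), 'tcp_pos': array([0.14181982, 0.58272749, 0.23550885]), 'tool_rot': array([-3.13964697e+00, -1.23177715e-04,  2.90278874e+00]), 'wrist_force': array([ 0.4840621 , -0.2207355 , -0.26901687]), 'wrist_torque': array([-0.00648824, -0.00927722,  0.01023578]), 'gripper_force': 0.0, 'finger_gap': 0.08762360115446505}
scene {'fovy': 43.77948624914795, 'cx': 249.19147421696286, 'cy': 186.2163263437687, 'world_from_camera': array([[-0.66681728,  0.55629891, -0.49586918,  0.07544353],
       [-0.74513391, -0.48752533,  0.45507639,  0.29313244],
       [ 0.01140971,  0.67294174,  0.73960749,  0.75154376],
       [ 0.        ,  0.        ,  0.        ,  1.        ]])}
top {'fovy': 55.25402658212389, 'cx': 255.55797091581968, 'cy': 191.54599919515408, 'world_from_camera': array([[-0.00957465,  0.99768044, -0.06739481,  0.45588166],
       [-0.999796  , -0.01075005, -0.01709944, -0.12295594],
       [-0.01778428,  0.06721734,  0.99757985,  0.88834916],
       [ 0.        ,  0.        ,  0.        ,  1.        ]])}
wrist {'fovy': 65.70646984690485, 'cx': 252.6143665842215, 'cy': 189.5633182553681, 'world_from_camera': array([[ 2.36942049e-01, -9.33867605e-01, -2.67861459e-01,
         6.87918478e-02],
       [ 9.71523784e-01,  2.27770874e-01,  6.52837331e-02,
         6.01333818e-01],
       [ 4.46749871e-05, -2.75702239e-01,  9.61243087e-01,
         3.82326892e-01],
       [ 0.00000000e+00,  0.00000000e+00,  0.00000000e+00,
         1.00000000e+00]])}
```

View pics/scene0.png

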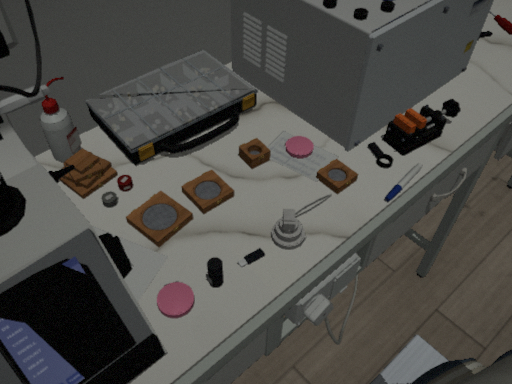

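View pics/top0.png

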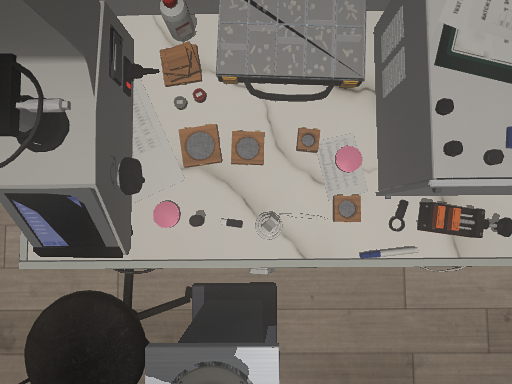

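Scene view: the stack is at (288,230), the tube at (215,272), the USB at (251,257) and the tweezers at (312,206). The cases are large (160,217), small (208,190), tube (254,152) and anvil (337,175). There are pink decoys at (175,298) and (299,147). The top view shows the same things: stack (268,225), tube (197,219), cases (200,145), (248,147), (308,139) and (346,208).

```bash
cat > h.py <<'E'
import numpy as np,cv2
from scipy.optimize import least_squares
from scipy.ndimage import map_coordinates
def f_of(m): return 192/np.tan(np.radians(m["fovy"])/2)
def proj(m,P,fish=False):
    T=np.linalg.inv(m["world_from_camera"]); c=P@T[:3,:3].T+T[:3,3]
    x,y,z=c[:,0],-c[:,1],-c[:,2]; f=f_of(m)
    if fish:
        r=np.hypot(x,y); s=np.arctan2(r,z)/np.maximum(r,1e-9)
    else: s=1/z
    return np.c_[m["cx"]+f*x*s,m["cy"]+f*y*s]
def ray(m,u,v,fish=False):
    f=f_of(m);a=(u-m["cx"])/f;b=(v-m["cy"])/f
    if fish:
        r=np.hypot(a,b);k=np.sin(r)/max(r,1e-9);d=np.array([a*k,-b*k,-np.cos(r)])
    else: d=np.array([a,-b,-1])
    W=m["world_from_camera"];d=W[:3,:3]@d
    return W[:3,3],d/np.linalg.norm(d)
def onplane(m,u,v,z=0,fish=False):
    o,d=ray(m,u,v,fish);return o+d*(z-o[2])/d[2]
def cyl(r,h,z0=0):
    t=np.linspace(0,2*np.pi,48,endpoint=False);c=np.c_[r*np.cos(t),r*np.sin(t)]
    return np.vstack([np.c_[c,0*t+z0],np.c_[c,0*t+h]])
def box(s,h,sy=None):
    a=s/2;b=(sy or s)/2;q=np.array([[-a,-b],[a,-b],[a,b],[-a,b]])
    return np.vstack([np.c_[q,np.zeros(4)],np.c_[q,h*np.ones(4)]])
SH={"case_large":(box(.092,.018),1),"case_small":(box(.078,.018),1),"case_anvil":(box(.062,.020),1),"case_tube":(box(.05,.03),1),
 "block_large":(cyl(.032,.012),0),"block_small":(cyl(.025,.016),0),"indenter_tube":(cyl(.013,.06),0)}
def hullpts(p,n=120):
    h=cv2.convexHull(p.astype(np.float32))[:,0];h=np.vstack([h,h[:1]])
    L=np.r_[0,np.cumsum(np.linalg.norm(np.diff(h,axis=0),axis=1))];t=np.linspace(0,L[-1],n,endpoint=False)
    return np.c_[np.interp(t,L,h[:,0]),np.interp(t,L,h[:,1])]
def sdf(mask):
    k=np.kron(mask.astype(np.uint8),np.ones((1,1),np.uint8))
    return cv2.distanceTransform(1-k,2,5)-cv2.distanceTransform(k,2,5)
def fit(name,views,x0,zfree=True):
    """views: list of (model,mask,fish)."""
    S,rot=SH[name];D=[sdf(v[1]) for v in views]
    def res(q):
        x,y,z,w=q;R=np.array([[np.cos(w),-np.sin(w),0],[np.sin(w),np.cos(w),0],[0,0,1]])
        P=S@R.T+[x,y,z if zfree else 0];out=[]
        for (m,_,fi),d in zip(views,D):
            h=hullpts(proj(m,P,fi));out.append(map_coordinates(d,[h[:,1],h[:,0]],order=1,mode="nearest"))
        return np.concatenate(out)
    best=None
    for w in ((0,.4,.8,1.2) if rot else (0,)):
        r=least_squares(res,[*x0,w],loss="soft_l1",x_scale=[.01,.01,.01,.2],diff_step=1e-3)
        if best is None or r.cost<best.cost:best=r
    return best.x,np.sqrt(np.mean(best.fun**2))
E
python3 - <<'E'
from bench import env,optics,nets
import numpy as np,pickle
from h import *
out={}
M={n:optics.camera_model(n) for n in("scene","top")}
for n in("scene","top"):
    optics.capture(n)
    for q in list(SH)+["vee_anvil","usb_stick","tweezers"]:
        r=nets.outline_of(n,q);out[n,q]=r
        print(n,q,[(round(a["confidence"],2),[int(t) for t in a["box"]]) for a in r[:3]], [np.round(onplane(M[n],(a["box"][0]+a["box"][2])/2,(a["box"][1]+a["box"][3])/2)[:2],3) for a in r[:1]])
pickle.dump((M,out),open("d.pkl","wb"))
for q in SH:
    if q.startswith("case") or q=="indenter_tube":
        a,b=out["scene",q],out["top",q]
        if a and b:
            bx=b[0]["box"];x0=onplane(M["top"],(bx[0]+bx[2])/2,(bx[1]+bx[3])/2)
            v=[(M["scene"],a[0]["mask"],0),(M["top"],b[0]["mask"],0)]
            for k in(v,v[:1],v[1:]): print(q,*[np.round(t,4) for t in fit(q,k,x0,len(k)>1)])
# obstacles at top view
for u,v in((130,255),(130,0),(376,180),(376,0),(22,265)):print(u,v,[np.round(onplane(M["top"],u,v,z)[:2],3) for z in(0,.2,.35)])
E
```

```text
scene case_large [(0.69, [129, 191, 191, 242]), (0.32, [207, 258, 225, 284])] [array([0.635, 0.02 ])]
scene case_small [(0.75, [276, 222, 303, 240])] [array([ 0.437, -0.15 ])]
scene case_anvil [(0.63, [317, 159, 358, 195])] [array([ 0.471, -0.331])]
scene case_tube [(0.88, [240, 138, 270, 168])] [array([ 0.646, -0.247])]
scene block_large [(0.92, [157, 282, 193, 317]), (0.74, [272, 229, 304, 246]), (0.67, [284, 134, 313, 159])] [array([0.464, 0.107])]
scene block_small [(0.75, [274, 223, 300, 237])] [array([ 0.442, -0.148])]
scene indenter_tube [(0.74, [206, 261, 224, 286])] [array([0.459, 0.021])]
scene vee_anvil [(0.59, [275, 206, 300, 234])] [array([ 0.459, -0.165])]
scene usb_stick [(0.49, [236, 250, 264, 266])] [array([ 0.442, -0.05 ])]
scene tweezers [(0.45, [296, 194, 334, 218])] [array([ 0.448, -0.234])]
top case_large [(0.8, [179, 124, 220, 166])] [array([0.631, 0.027])]
top case_small [(0.84, [230, 127, 261, 163])] [array([ 0.629, -0.085])]
top case_anvil [(0.63, [332, 193, 363, 223])] [array([ 0.472, -0.33 ])]
top case_tube [(0.75, [298, 128, 322, 153])] [array([ 0.638, -0
[... 764 characters left out ...]
anvil [ 0.4726 -0.3261 -0.0017  1.5475] 1.1208
case_anvil [ 0.4713 -0.3259  0.0538  1.5252] 0.8695
case_anvil [ 0.4733 -0.3242  0.     -0.0116] 1.2048
case_tube [ 0.6379 -0.2357 -0.0019 -0.1277] 0.9248
case_tube [ 0.6355 -0.235   0.6843  1.4463] 0.7968
case_tube [ 0.6381 -0.2345  0.     -0.1233] 0.8008
130 255 [array([0.366, 0.197]), array([0.386, 0.125]), array([0.401, 0.071])]
130 0 [array([1.005, 0.206]), array([0.882, 0.132]), array([0.789, 0.076])]
376 180 [array([ 0.541, -0.399]), array([ 0.522, -0.337]), array([ 0.507, -0.29 ])]
376 0 [array([ 0.993, -0.414]), array([ 0.872, -0.348]), array([ 0.781, -0.299])]
22 265 [array([0.344, 0.46 ]), array([0.369, 0.329]), array([0.388, 0.23 ])]
```

View pics/wrist0.png

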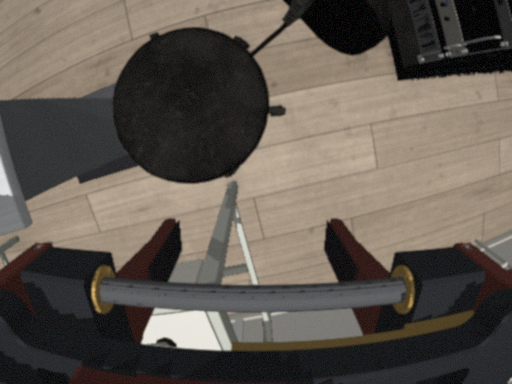

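```bash
cat > plan.py <<'E'
"""plan.py 'x y z yaw' ...: rows from the measured pose to world waypoints (yaw of tool, roll=pi)"""
import sys,numpy as np
from scipy.spatial.transform import Rotation as R
from bench import env
s=env.observe();p=s["tcp_pos"];r0=R.from_euler("xyz",s["tool_rot"])
print("t %.2f p %s rpy %s gap %.4f j6 %.2f"%(s["clock"],np.round(p,4),np.round(s["tool_rot"],3),s["finger_gap"],s["joint_pos"][5]))
for a in sys.argv[1:]:
    x,y,z,w=map(float,a.split())
    d=r0.inv().apply(np.array([x,y,z])-p)/.2
    t=(r0.inv()*R.from_euler("xyz",[np.pi,0,w])).as_rotvec()/np.radians(60)
    print(np.round(d,3),np.round(t,3))
E
python3 plan.py "0.14 0.40 0.30 2.9" "0.20 0.40 0.30 2.9"
```

```text
t 1.25 p [0.1419 0.583  0.2366] rpy [3.142 0.    2.903] gap 0.0876 j6 -0.06
[-0.207 -0.891 -0.317] [0.    0.    0.003]
[-0.498 -0.82  -0.317] [0.    0.    0.003]
```

{"method": "servo_tool", "body": {"increments": [[[-0.1,-0.3,-0.2],[0,0,0],1],[[-0.15,-0.6,-0.3],[0,0,0],1],[[-0.2,-0.89,-0.32],[0,0,0],1],[[-0.2,-0.89,-0.32],[0,0,0],1]]}}

```text
clock: 1.75
tcp_pos: [0.1385, 0.3984, 0.303]
tool_rot: [3.137, 0.001, 2.902]
wrist_force: [0.3, -0.3, 0.9]
finger_gap: 0.0876
gripper_force: 0.0
```

```bash
python3 plan.py "0.25 0.26 0.30 2.9" "0.32 0.21 0.30 2.9" "0.34 0.19 0.30 2.9"
```

```text
t 1.75 p [0.1385 0.3984 0.303 ] rpy [3.137e+00 1.000e-03 2.902e+00] gap 0.0876 j6 -0.18
[-0.706 -0.54   0.013] [0.005 0.001 0.002]
[-1.105 -0.699  0.013] [0.005 0.001 0.002]
[-1.226 -0.773  0.013] [0.005 0.001 0.002]
```

{"method": "servo_tool", "body": {"increments": [[[-0.2,-0.25,0],[0,0,0],1],[[-0.4,-0.5,0],[0,0,0],1],[[-0.6,-0.75,0],[0,0,0],1],[[-0.7,-0.98,0],[0,0,0],1],[[-0.7,-0.98,0],[0,0,0],1]]}}

```text
clock: 2.38
tcp_pos: [0.2297, 0.1747, 0.301]
tool_rot: [3.141, 0.001, 2.895]
wrist_force: [0.6, 1.0, -0.1]
finger_gap: 0.0878
gripper_force: 0.0
```

```bash
python3 plan.py "0.35 0.05 0.32 2.9" "0.39 0.02 0.33 3.1"  "0.45 0.02 0.33 3.1"
```

```text
t 2.38 p [0.2297 0.1747 0.301 ] rpy [3.141e+00 1.000e-03 2.895e+00] gap 0.0878 j6 -0.79
[-0.736 -0.458 -0.094] [ 0.001  0.001 -0.005]
[-0.966 -0.554 -0.144] [ 0.001  0.001 -0.196]
[-1.257 -0.481 -0.143] [ 0.001  0.001 -0.196]
```

{"method": "servo_tool", "body": {"increments": [[[-0.2,-0.15,-0.05],[0,0,0],1],[[-0.45,-0.3,-0.1],[0,0,-0.1],1],[[-0.7,-0.45,-0.15],[0,0,-0.2],1],[[-0.96,-0.55,-0.15],[0,0,-0.2],1],[[-0.96,-0.55,-0.15],[0,0,-0.2],1],[[-0.96,-0.55,-0.15],[0,0,-0.2],1]]}}

```text
clock: 3.12
tcp_pos: [0.3891, 0.0258, 0.3301]
tool_rot: [3.141, -0.002, 3.114]
wrist_force: [0.4, 0.9, -0.1]
finger_gap: 0.0875
gripper_force: 0.0
```

```bash
cat > survey.py <<'E'
import sys,pickle,cv2,numpy as np
from bench import env,optics,nets
from h import *
tag=sys.argv[1];qs=sys.argv[2:]
m=optics.camera_model("wrist");im=optics.capture("wrist");cv2.imwrite(f"pics/{tag}.png",im)
out={q:nets.outline_of("wrist",q) for q in qs}
pickle.dump((m,out),open(tag+".pkl","wb"))
for q in qs:
    print(q,[(round(a["confidence"],2),[int(t) for t in a["box"]],np.round(onplane(m,(a["box"][0]+a["box"][2])/2,(a["box"][1]+a["box"][3])/2,0,1)[:2],3)) for a in out[q][:4]])
E
python3 survey.py s1 case_large case_small indenter_tube vee_anvil block_small block_large case_tube case_anvil
python3 plan.py "0.39 -0.14 0.33 3.1"
```

```text
case_large [(0.81, [228, 254, 281, 284], array([0.605, 0.025]))]
case_small [(0.68, [173, 260, 214, 285], array([ 0.611, -0.09 ]))]
indenter_tube [(0.69, [249, 178, 268, 208], array([0.458, 0.037]))]
vee_anvil [(0.97, [134, 180, 162, 206], array([ 0.452, -0.156]))]
block_small [(0.85, [139, 171, 167, 204], array([ 0.442, -0.145]))]
block_large [(0.74, [138, 162, 178, 204], array([ 0.435, -0.135])), (0.72, [282, 178, 320, 213], array([0.464, 0.108]))]
case_tube []
case_anvil [(0.89, [57, 192, 88, 224], array([ 0.478, -0.324]))]
t 3.58 p [0.3886 0.025  0.331 ] rpy [-3.142e+00  1.000e-03  3.113e+00] gap 0.0878 j6 -1.57
[-0.031 -0.825  0.005] [-0.     0.001  0.012]
```

View pics/s1.png

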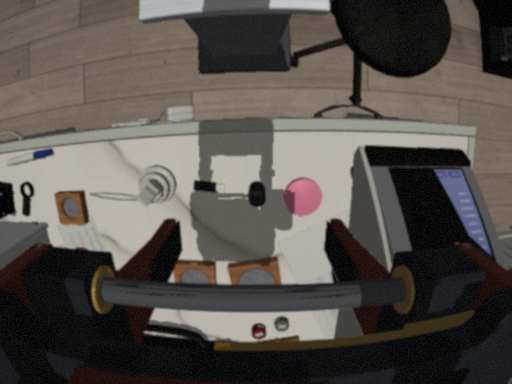

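The wrist view (up is toward the base) shows the stack at (155,188), the anvil case at (72,208), the tube at (257,193), the USB at (205,186), and the large and small cases cut off at rows 260–285. I'm moving over the stack.

{"method": "servo_tool", "body": {"increments": [[[-0.03,-0.3,0.1],[0,0,0],1],[[-0.06,-0.6,0.2],[0,0,0],1],[[-0.1,-0.83,0.35],[0,0,0],1],[[-0.1,-0.83,0.45],[0,0,0],1],[[-0.1,-0.83,0.45],[0,0,0],1]]}}

```text
clock: 4.2
tcp_pos: [0.4033, -0.1419, 0.2389]
tool_rot: [3.14, -0.003, 3.111]
wrist_force: [0.3, 0.2, 0.2]
finger_gap: 0.088
gripper_force: 0.0
```

```bash
python3 survey.py s2 case_small case_large vee_anvil block_small block_large case_tube case_anvil indenter_tube
python3 plan.py
python3 - <<'E'
import cv2
im=cv2.imread("pics/s2.png");cv2.imwrite("pics/s2c.png",cv2.resize(im[100:260,150:350],None,fx=3.5,fy=3.5,interpolation=cv2.INTER_CUBIC))
E
```

```text
case_small [(0.81, [266, 278, 315, 325], array([ 0.629, -0.086]))]
case_large [(0.64, [332, 278, 358, 329], array([0.643, 0.007]))]
vee_anvil [(0.62, [237, 181, 272, 216], array([ 0.451, -0.138]))]
block_small [(0.72, [236, 169, 276, 212], array([ 0.44 , -0.136]))]
block_large [(0.87, [400, 183, 435, 222], array([0.468, 0.112])), (0.62, [231, 163, 281, 206], array([ 0.432, -0.136]))]
case_tube [(0.72, [182, 309, 215, 334], array([ 0.668, -0.239])), (0.61, [267, 278, 315, 326], array([ 0.629, -0.085]))]
case_anvil [(0.69, [105, 199, 153, 242], array([ 0.48 , -0.325]))]
indenter_tube [(0.65, [369, 181, 399, 214], array([0.456, 0.05 ]))]
t 4.65 p [ 0.4042 -0.1415  0.2413] rpy [-3.141e+00  1.000e-03  3.113e+00] gap 0.0877 j6 -1.96
```

View pics/s2c.png

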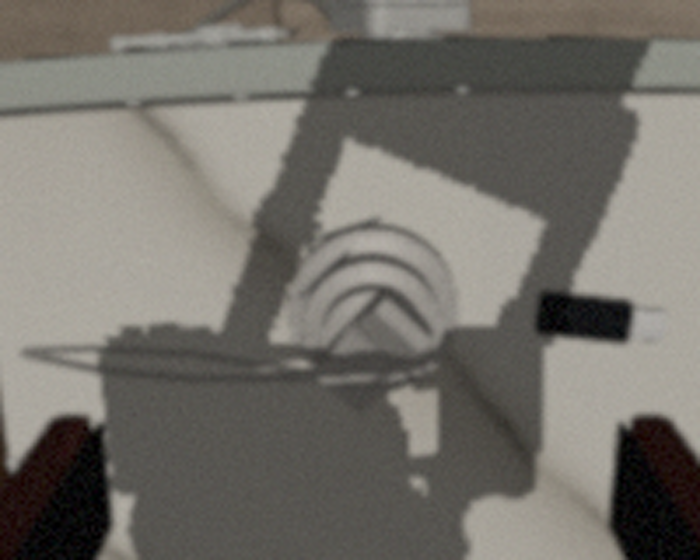

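Run:
```python
import cv2,numpy as np
def en(im): return np.clip(255*(im/255.)**.6,0,255).astype(np.uint8)
a=cv2.imread("pics/s2.png")[150:230,220:300];b=cv2.imread("pics/top0.png")[195:255,215:335]
A=cv2.resize(en(a),None,fx=7,fy=7,interpolation=cv2.INTER_LANCZOS4)
cv2.imwrite("pics/s2d.png",A)
B=cv2.resize(en(b),None,fx=6.5,fy=6.5,interpolation=cv2.INTER_LANCZOS4)
cv2.imwrite("pics/topd.png",B)
```

```text
(no output)
```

View pics/s2d.png

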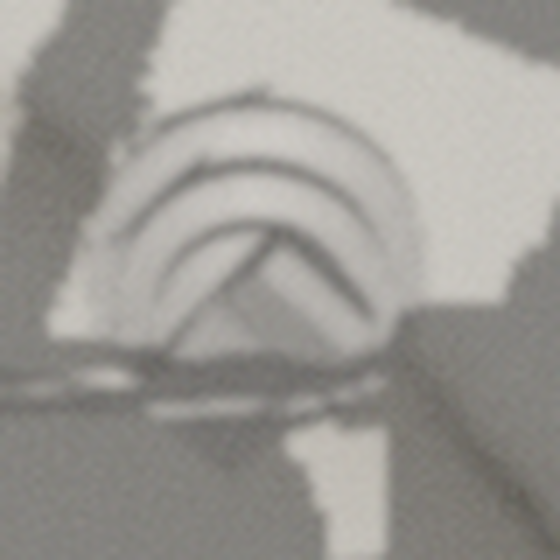

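View pics/topd.png

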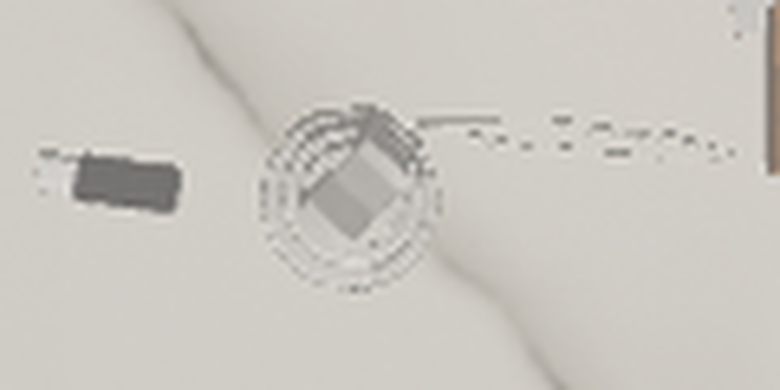

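The stack crops show the large disc, the small disc and the anvil foot as nested arcs. The anvil block is a diamond, with corners in topd near (303,195), (355,240), (405,190) and (360,140), so it is turned by about 45°. I'll check the yaw with a wireframe overlay.

```bash
cat > ov.py <<'E'
import cv2,numpy as np,pickle
from h import *
def anvil(x,y,z,w,depth=.008,half=.010):
    R=np.array([[np.cos(w),-np.sin(w),0],[np.sin(w),np.cos(w),0],[0,0,1]])
    L=[]
    for zz in(.012,.03):
        q=[[-.011,-.018,zz],[.011,-.018,zz],[.011,.018,zz],[-.011,.018,zz],[-.011,-.018,zz]];L.append(np.array(q))
    L.append(np.array([[-.011,0,.03-depth],[.011,0,.03-depth]]))
    return [l@R.T+[x,y,z] for l in L]
def ring(x,y,r,z):
    t=np.linspace(0,2*np.pi,60);return np.c_[x+r*np.cos(t),y+r*np.sin(t),0*t+z]
def draw(im,m,fish,crop,s,lines,gam=.6):
    r0,r1,c0,c1=crop;a=np.clip(255*(im[r0:r1,c0:c1]/255.)**gam,0,255).astype(np.uint8)
    a=cv2.resize(a,None,fx=s,fy=s,interpolation=cv2.INTER_CUBIC)
    for L,col in lines:
        p=(proj(m,L,fish)+.5-[c0,r0])*s
        cv2.polylines(a,[np.int32(np.round(p*8))],False,col,1,cv2.LINE_AA,3)
    return a
E
python3 - <<'E'
from ov import *
M,out=pickle.load(open("d.pkl","rb"));m2,o2=pickle.load(open("s2.pkl","rb"));m1,o1=pickle.load(open("s1.pkl","rb"))
def best(o,lo,hi):
    return [a for a in o if lo(a["box"])][0]
# tri: union silhouette of the stack from four views
views=[]
for m,o,f,sel in((m2,o2,1,lambda b:b[0]<300),(m1,o1,1,lambda b:b[0]<200),(M["top"],{q:out["top",q] for q in SH|{"vee_anvil":0}},0,lambda b:200<b[0]<290 and b[1]>200),(M["scene"],{q:out["scene",q] for q in SH|{"vee_anvil":0}},0,lambda b:b[0]>250 and b[1]>200)):
    k=np.zeros((384,512),bool)
    for q in("block_large","block_small","vee_anvil"):
        for a in o[q]:
            if sel(a["box"]):k|=a["mask"]
    views.append((m,k,f))
import h
h.SH["stack"]=(np.vstack([cyl(.032,.012),cyl(.025,.028),cyl(.018,.04),cyl(.018,.056)]),0)
c,e=fit("stack",views,[.435,-.145,0]);print(np.round(c,4),e)
for v in views:print(np.round(fit("stack",[v],[.435,-.145,0],False)[0][:2],4))
x,y=c[:2];ims=[]
for im,m,f,crop,s in((cv2.imread("pics/s2.png"),m2,1,(155,221,222,288),6),(cv2.imread("pics/top0.png"),M["top"],0,(208,246,249,287),10.4)):
    for w in(49,-41):
        L=[(ring(x,y,.032,.012),(0,0,255)),(ring(x,y,.025,.028),(0,160,0)),(ring(x,y,.018,.04),(255,0,0))]
        L+=[(l,(0,255,255)) for l in anvil(x,y,.028,np.radians(w))]
        ims.append(cv2.resize(draw(im,m,f,crop,s,L),(390,299) if 0 else (299,299)))
cv2.imwrite("pics/ov1.png",np.vstack([np.hstack(ims[:2]),np.hstack(ims[2:])]))
E
```

```text
[ 0.4343 -0.1371 -0.0027 -0.1632] 1.4338844
[ 0.4335 -0.1371]
[ 0.4346 -0.1353]
[ 0.4346 -0.1368]
[ 0.4337 -0.1397]
```

View pics/ov1.png

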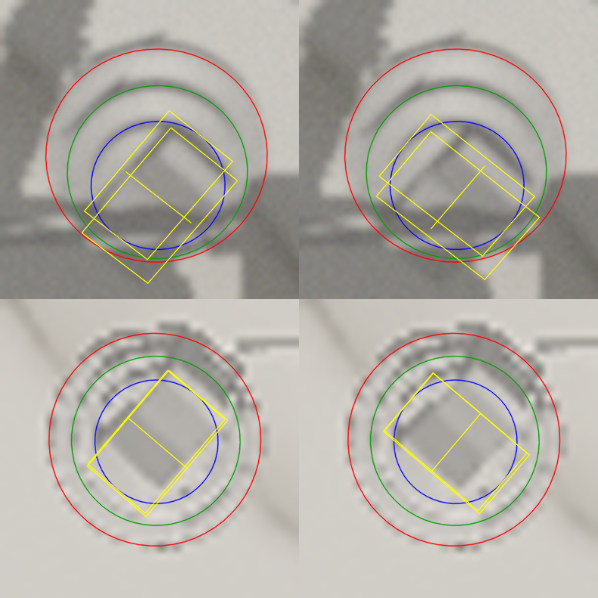

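Overlay: the w=49° wireframe (left column) fits the block's outline and its light/dark groove split. The other one (−41°) does not. I'll turn to match and look closer.

```bash
python3 plan.py "0.434 -0.138 0.165 2.426"
```

```text
t 4.65 p [ 0.4042 -0.1415  0.2413] rpy [-3.141e+00  1.000e-03  3.113e+00] gap 0.0877 j6 -1.96
[-0.148  0.022  0.381] [-0.     0.001  0.656]
```

{"method": "servo_tool", "body": {"increments": [[[-0.05,0.01,0.1],[0,0,0.17],1],[[-0.1,0.02,0.2],[0,0,0.34],1],[[-0.15,0.02,0.3],[0,0,0.51],1],[[-0.15,0.02,0.38],[0,0,0.66],1],[[-0.15,0.02,0.38],[0,0,0.66],1],[[-0.15,0.02,0.38],[0,0,0.66],1]]}}

```text
clock: 5.4
tcp_pos: [0.4343, -0.1387, 0.1656]
tool_rot: [3.141, 0.001, 2.424]
wrist_force: [0.7, -0.7, 1.0]
finger_gap: 0.0877
gripper_force: 0.0
```

```bash
python3 survey.py s3 vee_anvil block_small block_large tweezers usb_stick indenter_tube case_anvil case_small
python3 plan.py
python3 - <<'E'
import cv2,numpy as np
im=cv2.imread("pics/s3.png");im=np.clip(255*(im/255.)**.6,0,255).astype(np.uint8)
cv2.imwrite("pics/s3c.png",cv2.resize(im[100:290,120:380],None,fx=3,fy=3,interpolation=cv2.INTER_CUBIC))
E
```

```text
vee_anvil [(0.7, [235, 169, 272, 213], array([ 0.448, -0.147]))]
block_small [(0.77, [229, 152, 278, 206], array([ 0.438, -0.138]))]
block_large [(0.76, [407, 36, 453, 87], array([0.465, 0.112])), (0.73, [219, 145, 282, 204], array([ 0.432, -0.138])), (0.63, [203, 328, 246, 349], array([ 0.587, -0.322]))]
tweezers [(0.91, [177, 211, 250, 262], array([ 0.459, -0.219]))]
usb_stick [(0.64, [294, 109, 345, 149], array([ 0.442, -0.049])), (0.48, [405, 155, 488, 248], array([0.624, 0.033]))]
indenter_tube [(0.8, [368, 71, 416, 100], array([0.458, 0.049])), (0.33, [221, 145, 284, 193], array([ 0.429, -0.132]))]
case_anvil [(0.91, [153, 273, 183, 321], array([ 0.484, -0.329])), (0.19, [219, 147, 283, 199], array([ 0.431, -0.136]))]
case_small [(0.74, [361, 220, 406, 271], array([ 0.61 , -0.071])), (0.4, [230, 157, 277, 205], array([ 0.44, -0.14]))]
t 5.85 p [ 0.4342 -0.1387  0.1648] rpy [3.142 0.    2.421] gap 0.0876 j6 -1.23
```

View pics/s3c.png

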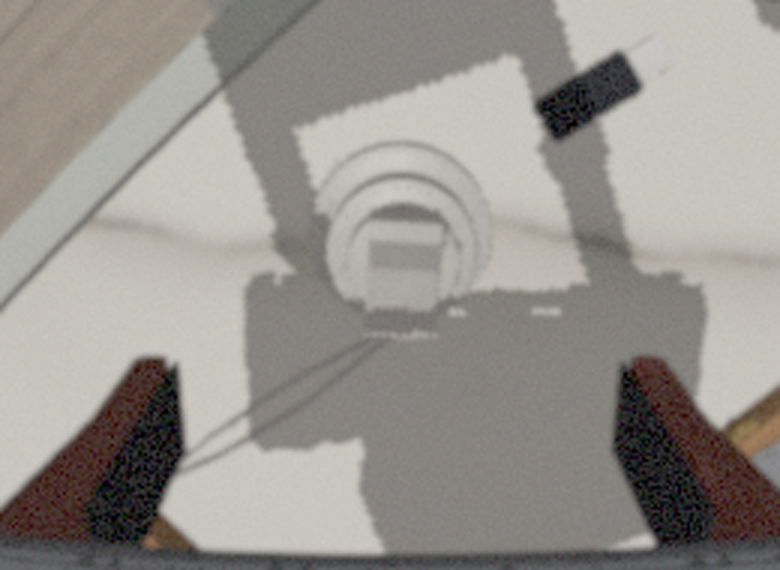

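The close view shows the anvil aligned with the jaws. Its top runs from crop (370,222) to (443,308), the small disc's rim spans 326–466 with its top at 173, and the large disc's rim has its top at 141 and right edge at 492. Next I'll fit these.

```bash
python3 - <<'E'
from ov import *
m,o=pickle.load(open("s3.pkl","rb"))
px=lambda c,r:np.array([120+(c+.5)/3-.5,100+(r+.5)/3-.5])
C=[px(370,222),px(443,222),px(442,308),px(366,308)]
def f(q):
    p=proj(m,anvil(q[0],q[1],.028,q[2])[1][:4],1)
    return (p-np.array(sorted_to(p))).ravel()
def sorted_to(p):
    D=np.array(C);return [D[np.argmin(((D-a)**2).sum(1))] for a in p]
r=least_squares(f,[.434,-.138,np.radians(49)],x_scale=[.01,.01,.1],diff_step=1e-4);print("anvil",np.round(r.x,4),np.degrees(r.x[2]),np.abs(r.fun).max())
def ext(x,y,R,z):
    p=proj(m,ring(x,y,R,z),1);return p[:,0].min(),p[:,0].max(),p[:,1].min()
l,rr,t=px(326,0)[0],px(467,0)[0],px(0,173)[1]
g=least_squares(lambda q:np.array(ext(*q,.025,.028))-[l,rr,t],[.434,-.138],diff_step=1e-3);print("small",g.x,g.fun)
rr,t=px(492,0)[0],px(0,141)[1]
g=least_squares(lambda q:np.array(ext(*q,.032,.012))[1:]-[rr,t],[.434,-.138],diff_step=1e-3);print("large",g.x,g.fun)
M,out=pickle.load(open("d.pkl","rb"));m2,o2=pickle.load(open("s2.pkl","rb"));m1,o1=pickle.load(open("s1.pkl","rb"))
S,T=M["scene"],M["top"]
def go(q,sel,x0):
    V=[]
    for mm,oo,fi in((S,out["scene",q],0),(T,out["top",q],0),(m1,o1.get(q,[]),1),(m2,o2.get(q,[]),1),(m,o.get(q,[]),1)):
        for a in oo:
            b=a["box"];w=onplane(mm,(b[0]+b[2])/2,(b[1]+b[3])/2,0,fi)
            if np.hypot(*(w[:2]-x0[:2]))<.04: V.append((mm,a["mask"],fi));break
    print(q,len(V),[np.round(t,4) for t in fit(q,V,x0)],[np.round(fit(q,[v],x0,False)[0][:2],3).tolist()+[v[2]] for v in V])
go("case_anvil",0,np.array([.472,-.326,0]));go("indenter_tube",0,np.array([.455,.02,0]))
E
python3 plan.py "0.434 -0.138 0.10 2.42"
```

```text
anvil [ 0.4334 -0.1341  0.8361] 47.90385207659491 5.492122512716037
small [ 0.43327192 -0.13748346] [-1.74622946  1.74788072  0.07647054]
large [ 0.43304126 -0.13571476] [-6.07656148e-11 -1.75361947e-11]
case_anvil 5 [array([ 0.476 , -0.3269, -0.0076,  0.0052]), np.float32(6.8698)] [[0.471, -0.326, 0], [0.474, -0.324, 0], [0.473, -0.322, 1], [0.473, -0.321, 1], [0.483, -0.322, 1]]
indenter_tube 4 [array([ 0.4475,  0.0311, -0.0033,  0.1191]), np.float32(1.1198)] [[0.444, 0.031, 0], [0.447, 0.032, 1], [0.446, 0.031, 1], [0.447, 0.03, 1]]
t 5.85 p [ 0.4342 -0.1387  0.1648] rpy [3.142 0.    2.421] gap 0.0876 j6 -1.23
[0.003 0.002 0.324] [0.    0.    0.001]
```

Run:
```python
from ov import *
m,o=pickle.load(open("s3.pkl","rb"))
px=lambda c,r:np.array([120+(c+.5)/3-.5,100+(r+.5)/3-.5])
D=np.array([px(370,222),px(444,222),px(440,335),px(364,335)])
def f(q):
    p=proj(m,anvil(q[0],q[1],.028,q[2])[1][:4],1)
    return (p-D[[np.argmin(((D-a)**2).sum(1)) for a in p]]).ravel()
r=least_squares(f,[.434,-.138,np.radians(49)],x_scale=[.01,.01,.1],diff_step=1e-4);print("anvil",np.round(r.x,4),np.degrees(r.x[2]),r.fun.round(1))
x,y,w=r.x
L=[(ring(.433,-.1365,.032,.012),(0,0,255)),(ring(.433,-.137,.025,.028),(0,160,0)),(ring(x,y,.018,.04),(255,0,0))]+[(l,(0,255,255)) for l in anvil(x,y,.028,w)]
a=draw(cv2.imread("pics/s3.png"),m,1,(135,225,210,300),6,L);cv2.imwrite("pics/ov2.png",a)
```

```text
anvil [ 0.4363 -0.1369  0.823 ] 47.15645208969008 [ 0.8  0.1 -0.4  0.8  0.  -0.1 -0.4 -0.8]
```

View pics/ov2.png

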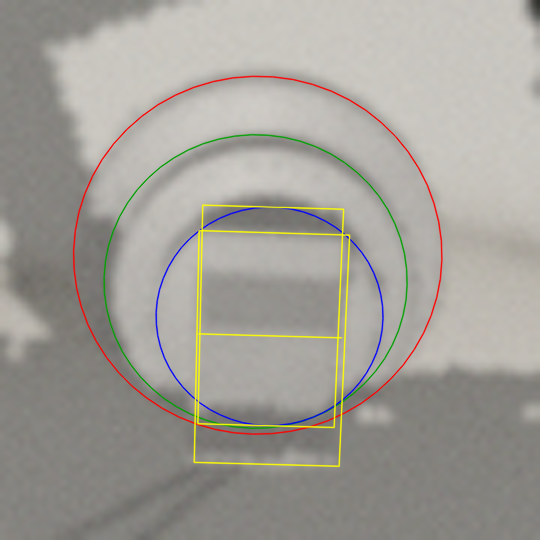

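Rings and wireframe match the picture: anvil at (0.436,−0.137), yaw 47–48°, both discs near (0.433,−0.137). Descending to grip the anvil.

```bash
python3 plan.py "0.436 -0.137 0.10 2.41" "0.436 -0.137 0.056 2.41"
```

```text
t 5.85 p [ 0.4342 -0.1387  0.1648] rpy [3.142 0.    2.421] gap 0.0876 j6 -1.23
[-0.001  0.012  0.324] [0.    0.    0.011]
[-0.001  0.012  0.544] [0.    0.    0.011]
```

{"method": "servo_tool", "body": {"increments": [[[0,0.01,0.2],[0,0,0.01],0.2],[[0,0.01,0.4],[0,0,0.01],0],[[0,0.01,0.5],[0,0,0.01],0],[[0,0.01,0.545],[0,0,0.01],0],[[0,0.01,0.545],[0,0,0.01],0],[[0,0.01,0.545],[0,0,0.01],-1],[[0,0.01,0.545],[0,0,0.01],-1],[[0,0.01,0.545],[0,0,0.01],-1],[[0,0.01,0.545],[0,0,0.01],-1]]}}

```text
clock: 6.98
tcp_pos: [0.4359, -0.1375, 0.0566]
tool_rot: [3.141, 0.002, 2.411]
wrist_force: [-0.8, -0.2, 5.3]
finger_gap: 0.0219
gripper_force: 29.8
```

{"method": "servo_tool", "body": {"increments": [[[0,0,-0.1],[0,0,0],-1],[[0,0,-0.3],[0,0,0],-1],[[0,0,-0.5],[0,0,0],-1],[[0,0,-0.5],[0,0,0],-1]]}}

```text
clock: 7.48
tcp_pos: [0.4368, -0.1376, 0.1588]
tool_rot: [3.139, 0.006, 2.411]
wrist_force: [0.6, -0.1, -2.7]
finger_gap: 0.0216
gripper_force: 29.8
```

```bash
python3 plan.py "0.46 -0.30 0.157 2.41"
```

```text
t 7.47 p [ 0.4368 -0.1376  0.1588] rpy [3.139 0.006 2.411] gap 0.0216 j6 -1.22
[-0.628 -0.527  0.011] [0.002 0.005 0.001]
```

{"method": "servo_tool", "body": {"increments": [[[-0.2,-0.17,0],[0,0,0],-1],[[-0.4,-0.34,0],[0,0,0],-1],[[-0.63,-0.53,0],[0,0,0],-1],[[-0.63,-0.53,0],[0,0,0],-1],[[-0.63,-0.53,0],[0,0,0],-1]]}}

```text
clock: 8.1
tcp_pos: [0.4578, -0.2995, 0.1535]
tool_rot: [3.141, -0.004, 2.41]
wrist_force: [0.8, 0.3, -1.8]
finger_gap: 0.0213
gripper_force: 29.8
```

```bash
python3 survey.py s4 case_anvil case_tube block_small block_large 
python3 plan.py
python3 - <<'E'
import cv2,numpy as np,pickle
from h import *
im=cv2.imread("pics/s4.png");im=np.clip(255*(im/255.)**.6,0,255).astype(np.uint8)
cv2.imwrite("pics/s4c.png",cv2.resize(im[90:290,130:390],None,fx=3,fy=3,interpolation=cv2.INTER_CUBIC))
m,o=pickle.load(open("s4.pkl","rb"))
if o["case_anvil"]:
    v=(m,o["case_anvil"][0]["mask"],1);print(fit("case_anvil",[v],[.473,-.324,0],False))
E
```

```text
case_anvil [(0.68, [204, 167, 287, 223], array([ 0.465, -0.315]))]
case_tube [(0.87, [365, 224, 421, 277], array([ 0.64 , -0.229]))]
block_small [(0.6, [336, 32, 390, 88], array([ 0.439, -0.127]))]
block_large [(0.94, [322, 30, 379, 94], array([ 0.432, -0.139])), (0.49, [483, 1, 505, 4], array([0.489, 0.103])), (0.45, [447, 0, 475, 9], array([0.462, 0.04 ]))]
t 8.35 p [ 0.4587 -0.2992  0.1559] rpy [3.141e+00 1.000e-03 2.412e+00] gap 0.0214 j6 -1.48
(array([ 0.47205422, -0.32203291,  0.        , -0.0143577 ]), np.float32(13.880138))
```

View pics/s4c.png

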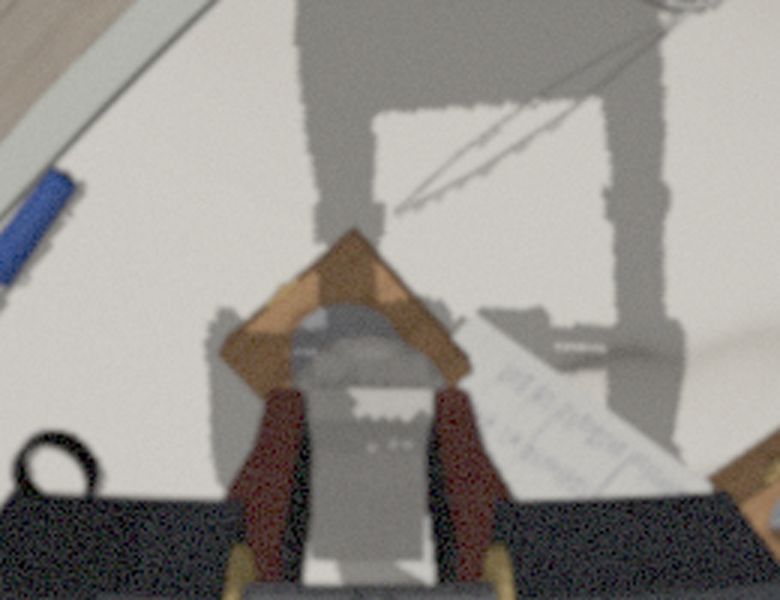

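Wrist view: the anvil hangs upright in the jaws, and the case's top-face corners are at crop (354,230), (221,352) and (470,365).

```bash
python3 - <<'E'
from h import *;import pickle
m,o=pickle.load(open("s4.pkl","rb"))
P=[onplane(m,130+(c+.5)/3-.5,90+(r+.5)/3-.5,.02,1)[:2] for c,r in((354,230),(221,352),(470,365))]
print(np.round(P,4),[np.linalg.norm(P[0]-p) for p in P[1:]],"centre",(P[1]+P[2])/2)
M,out=pickle.load(open("d.pkl","rb"));m1,o1=pickle.load(open("s1.pkl","rb"));m2,o2=pickle.load(open("s2.pkl","rb"))
V=[(M[n],out[n,"case_anvil"][0]["mask"],0) for n in("scene","top")]+[(mm,oo["case_anvil"][0]["mask"],1) for mm,oo in((m1,o1),(m2,o2))]
print(fit("case_anvil",V,[.473,-.324,0]))
from scipy.spatial.transform import Rotation
c=m["world_from_camera"];print(c[:3,3])
E
python3 plan.py "0.4725 -0.323 0.155 2.41" "0.4725 -0.323 0.045 2.41" "0.4725 -0.323 0.04 2.41"
```

```text
[[ 0.441  -0.2895]
 [ 0.4418 -0.3506]
 [ 0.5011 -0.2915]] [np.float64(0.06105059017720056), np.float64(0.06011725259469228)] centre [ 0.47146178 -0.32101423]
(array([ 0.47430747, -0.32460206, -0.00392731, -0.00640405]), np.float32(1.2883769))
[ 0.40227573 -0.24899888  0.30044179]
t 8.35 p [ 0.4587 -0.2992  0.1559] rpy [3.141e+00 1.000e-03 2.412e+00] gap 0.0214 j6 -1.48
[-0.131 -0.043  0.005] [0.    0.001 0.002]
[-0.131 -0.043  0.555] [0.    0.001 0.002]
[-0.131 -0.043  0.58 ] [0.    0.001 0.002]
```

```bash
python3 plan.py "0.4722 -0.3214 0.09 2.41" "0.4722 -0.3214 0.046 2.41" "0.4722 -0.3214 0.041 2.41"
```

```text
t 8.35 p [ 0.4587 -0.2992  0.1559] rpy [3.141e+00 1.000e-03 2.412e+00] gap 0.0214 j6 -1.48
[-0.124 -0.038  0.33 ] [0.    0.001 0.002]
[-0.124 -0.038  0.55 ] [0.    0.001 0.002]
[-0.124 -0.038  0.575] [0.    0.001 0.002]
```

{"method": "servo_tool", "body": {"increments": [[[-0.125,-0.04,0.1],[0,0,0],-1],[[-0.125,-0.04,0.3],[0,0,0],-1],[[-0.125,-0.04,0.45],[0,0,0],-1],[[-0.125,-0.04,0.51],[0,0,0],-1],[[-0.125,-0.04,0.53],[0,0,0],-1],[[-0.125,-0.04,0.55],[0,0,0],-1],[[-0.125,-0.04,0.565],[0,0,0],-1],[[-0.125,-0.04,0.575],[0,0,0],-1],[[-0.125,-0.04,0.575],[0,0,0],-1]]}}

```text
clock: 9.48
tcp_pos: [0.4718, -0.3229, 0.0407]
tool_rot: [3.142, 0.0, 2.411]
wrist_force: [-0.3, 0.1, -1.0]
finger_gap: 0.0213
gripper_force: 29.8
```

```bash
python3 plan.py "0.4722 -0.3214 0.0395 2.41"
```

```text
t 9.47 p [ 0.4718 -0.3229  0.0407] rpy [3.142 0.    2.411] gap 0.0213 j6 -1.50
[0.003 0.007 0.006] [0.    0.    0.001]
```

{"method": "servo_tool", "body": {"increments": [[[0,0,0.004],[0,0,0],-1],[[0,0,0.008],[0,0,0],-1],[[0,0,0.008],[0,0,0],-1]]}}

```text
clock: 9.85
tcp_pos: [0.4718, -0.3229, 0.0396]
tool_rot: [-3.142, 0.0, 2.411]
wrist_force: [-2.3, 0.6, 2.1]
finger_gap: 0.0219
gripper_force: 29.8
```

{"method": "servo_tool", "body": {"increments": [[[0,0,0.008],[0,0,0],-0.2],[[0,0,0.008],[0,0,0],-0.1],[[0,0,0.008],[0,0,0],0],[[0,0,-0.1],[0,0,0],0],[[0,0,-0.3],[0,0,0],0],[[0,0,-0.55],[0,0,0],0],[[0,0,-0.6],[0,0,0],0.5]]}}

```text
clock: 10.72
tcp_pos: [0.4731, -0.3239, 0.1636]
tool_rot: [3.141, 0.007, 2.411]
wrist_force: [0.1, -0.1, -0.3]
finger_gap: 0.0509
gripper_force: 0.0
```

```bash
python3 plan.py "0.434 -0.138 0.16 2.41"
```

```text
t 10.72 p [ 0.4731 -0.3239  0.1636] rpy [3.141 0.007 2.411] gap 0.0509 j6 -1.50
[0.766 0.561 0.013] [0.001 0.007 0.001]
```

{"method": "servo_tool", "body": {"increments": [[[0.2,0.15,0],[0,0,0],1],[[0.4,0.3,0],[0,0,0],1],[[0.6,0.45,0],[0,0,0],1],[[0.77,0.56,0],[0,0,0],1],[[0.77,0.56,0],[0,0,0],1]]}}

```text
clock: 11.35
tcp_pos: [0.4313, -0.1347, 0.1581]
tool_rot: [3.142, -0.001, 2.414]
wrist_force: [-0.2, -0.6, -0.5]
finger_gap: 0.0879
gripper_force: 0.0
```

```bash
python3 survey.py s5 block_small block_large case_anvil vee_anvil case_small case_large
python3 - <<'E'
import cv2,numpy as np,pickle
from ov import *
m,o=pickle.load(open("s5.pkl","rb"))
def near(q): return [a for a in o[q] if np.hypot(*(onplane(m,(a["box"][0]+a["box"][2])/2,(a["box"][1]+a["box"][3])/2,0,1)[:2]-[.434,-.137]))<.03][0]
import h
ks=near("block_small")["mask"];h.SH["s"]=(cyl(.025,.028,.012),0);h.SH["st"]=(np.vstack([cyl(.032,.012),cyl(.025,.028)]),0)
ps=fit("s",[(m,ks,1)],[.433,-.137,0],False);print("small",ps)
u=ks|near("block_large")["mask"];pl=fit("st",[(m,u,1)],[.433,-.137,0],False);print("stack",pl)
x,y=ps[0][:2];X,Y=pl[0][:2]
a=draw(cv2.imread("pics/s5.png"),m,1,(120,220,200,310),7,[(ring(X,Y,.032,.012),(0,0,255)),(ring(X,Y,.032,0),(0,0,255)),(ring(x,y,.025,.028),(0,160,0))]);cv2.imwrite("pics/ov3.png",a)
E
```

```text
block_small [(0.92, [227, 161, 279, 218], array([ 0.441, -0.141]))]
block_large [(0.78, [407, 34, 455, 89], array([0.463, 0.112])), (0.7, [199, 333, 242, 349], array([ 0.577, -0.322])), (0.56, [218, 154, 284, 206], array([ 0.432, -0.136]))]
case_anvil [(0.82, [169, 278, 191, 327], array([ 0.492, -0.313]))]
vee_anvil [(0.7, [150, 308, 173, 329], array([ 0.495, -0.357]))]
case_small []
case_large [(0.58, [406, 160, 489, 247], array([0.621, 0.032]))]
small (array([ 0.43556862, -0.13815418,  0.00169504,  0.01291355]), np.float32(0.9946488))
stack (array([ 0.43379858, -0.13677219,  0.        , -0.00937759]), np.float32(0.92864156))
```

View pics/ov3.png

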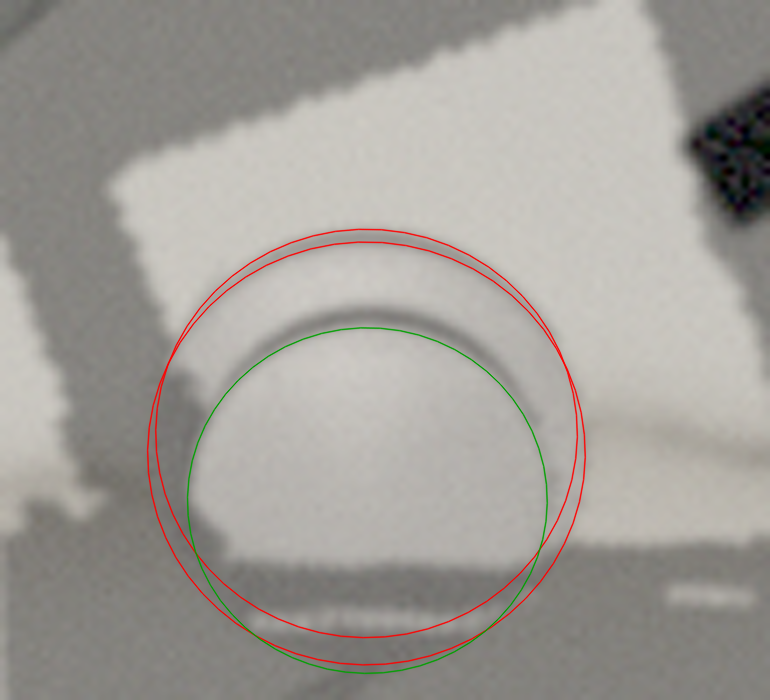

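```bash
python3 plan.py "0.4342 -0.1368 0.08 2.41" "0.4342 -0.1368 0.037 2.41"
```

```text
t 11.70 p [ 0.4319 -0.1375  0.1586] rpy [-3.141e+00 -1.000e-03  2.409e+00] gap 0.0879 j6 -1.22
[-0.006  0.01   0.393] [-0.    -0.001 -0.001]
[-0.006  0.01   0.608] [-0.    -0.001 -0.001]
```

{"method": "servo_tool", "body": {"increments": [[[0,0.01,0.2],[0,0,0],1],[[-0.005,0.01,0.4],[0,0,0],0.7],[[-0.005,0.01,0.55],[0,0,0],0.6],[[-0.005,0.01,0.6],[0,0,0],0.6],[[-0.005,0.01,0.61],[0,0,0],0.5],[[-0.005,0.01,0.61],[0,0,0],-1],[[-0.005,0.01,0.61],[0,0,0],-1],[[-0.005,0.01,0.61],[0,0,0],-1]]}}

```text
clock: 12.7
tcp_pos: [0.4346, -0.1364, 0.0385]
tool_rot: [3.141, 0.002, 2.41]
wrist_force: [-2.1, -0.2, 4.2]
finger_gap: 0.0486
gripper_force: 30.0
```

{"method": "servo_tool", "body": {"increments": [[[0,0,0],[0,0,0],0.4],[[0,0,0.006],[0,0,0],0.4],[[0,0,0.012],[0,0,0],0.4],[[0,0,0.012],[0,0,0],-1],[[0,0,0.012],[0,0,0],-1],[[0,0,0.012],[0,0,0],-1]]}}

```text
clock: 13.45
tcp_pos: [0.4338, -0.1357, 0.0344]
tool_rot: [-3.142, -0.0, 2.411]
wrist_force: [0.0, 0.4, -2.1]
finger_gap: 0.049
gripper_force: 30.0
```

```bash
python3 plan.py
```

```text
t 13.45 p [ 0.4338 -0.1357  0.0344] rpy [-3.142 -0.     2.411] gap 0.0490 j6 -1.22
```

{"method": "servo_tool", "body": {"increments": [[[0,0,-0.1],[0,0,0],-1],[[0,0,-0.3],[0,0,0],-1],[[0,0,-0.5],[0,0,0],-1],[[0,0,-0.65],[0,0,0],-1],[[0,0,-0.65],[0,0,0],-1]]}}

```text
clock: 14.08
tcp_pos: [0.435, -0.1363, 0.1669]
tool_rot: [3.14, 0.004, 2.411]
wrist_force: [0.9, -0.6, -2.7]
finger_gap: 0.0491
gripper_force: 30.0
```

```bash
python3 plan.py "0.577 -0.06 0.165 2.41"
```

```text
t 14.07 p [ 0.435  -0.1363  0.1669] rpy [3.14  0.004 2.411] gap 0.0491 j6 -1.22
[-0.274  0.758  0.012] [0.001 0.004 0.001]
```

{"method": "servo_tool", "body": {"increments": [[[-0.09,0.25,0],[0,0,0],-1],[[-0.18,0.5,0],[0,0,0],-1],[[-0.27,0.76,0],[0,0,0],-1],[[-0.27,0.76,0],[0,0,0],-1],[[-0.27,0.76,0],[0,0,0],-1]]}}

```text
clock: 14.7
tcp_pos: [0.5747, -0.0587, 0.1622]
tool_rot: [-3.139, -0.003, 2.411]
wrist_force: [-1.0, 0.1, -1.4]
finger_gap: 0.049
gripper_force: 30.0
```

```bash
python3 survey.py s6 case_small case_large case_tube block_small
python3 plan.py
python3 - <<'E'
import cv2,numpy as np,pickle
im=cv2.imread("pics/s6.png");im=np.clip(255*(im/255.)**.6,0,255).astype(np.uint8)
cv2.imwrite("pics/s6c.png",cv2.resize(im[80:300,130:390],None,fx=2.7,fy=2.7,interpolation=cv2.INTER_CUBIC))
E
```

```text
case_small [(0.64, [243, 178, 298, 225], array([ 0.608, -0.061])), (0.38, [61, 163, 120, 219], array([ 0.456, -0.213]))]
case_large [(0.79, [285, 105, 404, 225], array([0.631, 0.027]))]
case_tube [(0.69, [189, 309, 208, 327], array([ 0.67, -0.24]))]
block_small [(0.85, [211, 195, 292, 284], array([ 0.628, -0.107]))]
t 14.95 p [ 0.5751 -0.0594  0.1653] rpy [3.141e+00 1.000e-03 2.409e+00] gap 0.0489 j6 -1.00
```

View pics/s6c.png

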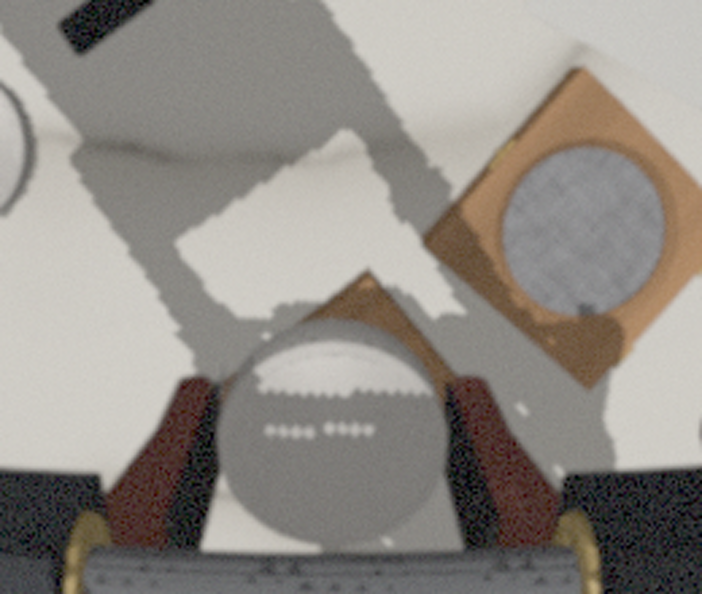

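The small block hangs level in the jaws. The small case's near corner is at crop (368,270) and its edge runs to about (445,365). The large case has corners at (580,68), (424,240) and (590,388), with its well at (583,228).

Run:
```python
from h import *;import pickle
m,o=pickle.load(open("s6.pkl","rb"));s=2.7
w=lambda c,r,z=.018:onplane(m,130+(c+.5)/s-.5,80+(r+.5)/s-.5,z,1)[:2]
a,b,l=w(368,270),w(445,365),w(300,322)
print("small corner",a,"edge angle",np.degrees(np.arctan2(*(b-a)[::-1])),np.degrees(np.arctan2(*(l-a)[::-1])))
A=[w(580,68),w(424,240),w(590,388)];print("large corners",np.round(A,4),np.linalg.norm(A[0]-A[1]),np.linalg.norm(A[1]-A[2]),"c",(A[0]+A[2])/2,"well",w(583,228,.012))
print("large",fit("case_large",[(m,o["case_large"][0]["mask"],1)],[.629,.026,0],False))
M,out=pickle.load(open("d.pkl","rb"));m2,o2=pickle.load(open("s2.pkl","rb"));m1,o1=pickle.load(open("s1.pkl","rb"));m3,o3=pickle.load(open("s3.pkl","rb"))
for n,mm,oo in(("top",M["top"],out["top","case_small"]),("s2",m2,o2["case_small"]),("s3",m3,o3["case_small"])):
    print(n,fit("case_small",[(mm,oo[0]["mask"],n!="top")],[.622,-.089,0],False))
```

```text
small corner [ 0.58164288 -0.04598225] edge angle -3.069405083004586 -93.39129834252122
large corners [[ 0.5762  0.0638]
 [ 0.5869 -0.0228]
 [ 0.6789 -0.0107]] 0.08728248785519963 0.09277838974785922 c [0.627523   0.02654731] well [0.62611112 0.02714999]
large (array([ 0.62831726,  0.02728434, -0.00221936,  1.70467186]), np.float32(0.9253686))
top (array([ 6.22331869e-01, -8.89802915e-02, -2.81551852e-23, -4.60541859e-02]), np.float32(0.75758296))
s2 (array([ 0.62138328, -0.08856596,  0.00208685, -0.0440697 ]), np.float32(4.9887376))
s3 (array([ 6.17694663e-01, -6.82126099e-02,  9.74518482e-21,  1.54064971e+00]), np.float32(14.59198))
```

```bash
python3 plan.py "0.6203 -0.088 0.165 2.41" "0.6203 -0.088 0.05 2.41" "0.6203 -0.088 0.037 2.41"
```

```text
t 14.95 p [ 0.5751 -0.0594  0.1653] rpy [3.141e+00 1.000e-03 2.409e+00] gap 0.0489 j6 -1.00
[-0.264  0.045  0.002] [ 0.     0.001 -0.   ]
[-0.263  0.044  0.577] [ 0.     0.001 -0.   ]
[-0.263  0.044  0.642] [ 0.     0.001 -0.   ]
```

{"method": "servo_tool", "body": {"increments": [[[-0.2,0.035,0],[0,0,0],-1],[[-0.264,0.045,0.1],[0,0,0],-1],[[-0.264,0.045,0.3],[0,0,0],-1],[[-0.264,0.045,0.5],[0,0,0],-1],[[-0.264,0.045,0.57],[0,0,0],-1],[[-0.264,0.045,0.59],[0,0,0],-1],[[-0.264,0.045,0.61],[0,0,0],-1],[[-0.264,0.045,0.625],[0,0,0],-1],[[-0.264,0.045,0.64],[0,0,0],-1],[[-0.264,0.045,0.64],[0,0,0],-1]]}}

```text
clock: 16.2
tcp_pos: [0.6209, -0.0872, 0.0367]
tool_rot: [-3.142, 0.0, 2.411]
wrist_force: [-0.2, -0.4, -0.9]
finger_gap: 0.0492
gripper_force: 30.0
```

{"method": "servo_tool", "body": {"increments": [[[0,0,0.004],[0,0,0],-1],[[0,0,0.008],[0,0,0],-1],[[0,0,0.008],[0,0,0],-1]]}}

```text
clock: 16.58
tcp_pos: [0.6209, -0.0873, 0.0349]
tool_rot: [-3.141, -0.0, 2.411]
wrist_force: [0.4, -0.2, -2.4]
finger_gap: 0.049
gripper_force: 30.0
```

{"method": "servo_tool", "body": {"increments": [[[0,0,0.003],[0,0,0],-1],[[0,0,0.006],[0,0,0],-1],[[0,0,0.006],[0,0,0],-1]]}}

```text
clock: 16.95
tcp_pos: [0.6209, -0.0873, 0.0337]
tool_rot: [-3.141, -0.0, 2.411]
wrist_force: [-0.7, -0.1, -2.1]
finger_gap: 0.0489
gripper_force: 30.0
```

{"method": "servo_tool", "body": {"increments": [[[0,0,0.003],[0,0,0],-1],[[0,0,0.003],[0,0,0],-1]]}}

```text
clock: 17.2
tcp_pos: [0.6209, -0.0872, 0.0332]
tool_rot: [-3.142, -0.0, 2.411]
wrist_force: [-0.2, -0.5, -3.8]
finger_gap: 0.049
gripper_force: 30.0
```

{"method": "servo_tool", "body": {"increments": [[[0,0,0.003],[0,0,0],-1],[[0,0,0.003],[0,0,0],-1]]}}

```text
clock: 17.45
tcp_pos: [0.6209, -0.0872, 0.0325]
tool_rot: [-3.142, -0.0, 2.411]
wrist_force: [-0.4, -0.5, -2.2]
finger_gap: 0.049
gripper_force: 30.0
```

{"method": "servo_tool", "body": {"increments": [[[0,0,0.003],[0,0,0],-1],[[0,0,0.003],[0,0,0],-1]]}}

```text
clock: 17.7
tcp_pos: [0.621, -0.0873, 0.0324]
tool_rot: [3.142, 0.0, 2.411]
wrist_force: [-0.5, -0.3, -0.2]
finger_gap: 0.0491
gripper_force: 30.0
```

{"method": "servo_tool", "body": {"increments": [[[0,0,0.003],[0,0,0],0.2],[[0,0,0],[0,0,0],0.3],[[0,0,0],[0,0,0],0.3],[[0,0,-0.1],[0,0,0],0.4],[[0,0,-0.3],[0,0,0],0.5],[[0,0,-0.55],[0,0,0],1],[[0,0,-0.6],[0,0,0],1]]}}

```text
clock: 18.58
tcp_pos: [0.6229, -0.0876, 0.1586]
tool_rot: [3.137, 0.008, 2.411]
wrist_force: [-0.1, 0.8, -0.0]
finger_gap: 0.0828
gripper_force: 0.0
```

```bash
python3 plan.py "0.433 -0.136 0.15 2.41"
```

```text
t 18.57 p [ 0.6229 -0.0876  0.1586] rpy [3.137 0.008 2.411] gap 0.0828 j6 -1.03
[ 0.546 -0.814  0.035] [0.004 0.008 0.001]
```

{"method": "servo_tool", "body": {"increments": [[[0.13,-0.2,0],[0,0,0],1],[[0.27,-0.4,0],[0,0,0],1],[[0.41,-0.6,0],[0,0,0],1],[[0.55,-0.81,0.03],[0,0,0],1],[[0.55,-0.81,0.03],[0,0,0],1],[[0.55,-0.81,0.03],[0,0,0],1]]}}

```text
clock: 19.32
tcp_pos: [0.4312, -0.1345, 0.1463]
tool_rot: [3.141, 0.001, 2.41]
wrist_force: [0.4, -0.3, 1.1]
finger_gap: 0.0877
gripper_force: 0.0
```

```bash
python3 survey.py s7 block_large block_small
python3 - <<'E'
import cv2,numpy as np,pickle
from ov import *
m,o=pickle.load(open("s7.pkl","rb"))
L=[]
for a in o["block_large"]:
    b=a["box"];p=onplane(m,(b[0]+b[2])/2,(b[1]+b[3])/2,0,1)[:2]
    if np.hypot(*(p-[.434,-.137]))<.03:
        r=fit("block_large",[(m,a["mask"],1)],[.433,-.137,0],False);print(r);x,y=r[0][:2]
a=draw(cv2.imread("pics/s7.png"),m,1,(90,280,130,380),3,[(ring(x,y,.032,.012),(0,0,255))]);cv2.imwrite("pics/ov4.png",a)
E
python3 plan.py "0.433 -0.136 0.08 2.41" "0.433 -0.136 0.0205 2.41"
```

```text
block_large [(0.69, [218, 153, 282, 220], array([ 0.435, -0.139])), (0.57, [414, 35, 462, 88], array([0.466, 0.113])), (0.51, [206, 339, 231, 349], array([ 0.571, -0.32 ])), (0.51, [149, 311, 173, 338], array([ 0.497, -0.355]))]
block_small []
(array([ 4.33118210e-01, -1.36572898e-01,  0.00000000e+00, -3.53981675e-04]), np.float32(0.7990232))
t 19.48 p [ 0.4318 -0.1343  0.1463] rpy [3.141 0.    2.411] gap 0.0879 j6 -1.22
[-0.01  -0.003  0.331] [0.    0.    0.001]
[-0.01  -0.003  0.629] [0.    0.    0.001]
```

View pics/ov4.png

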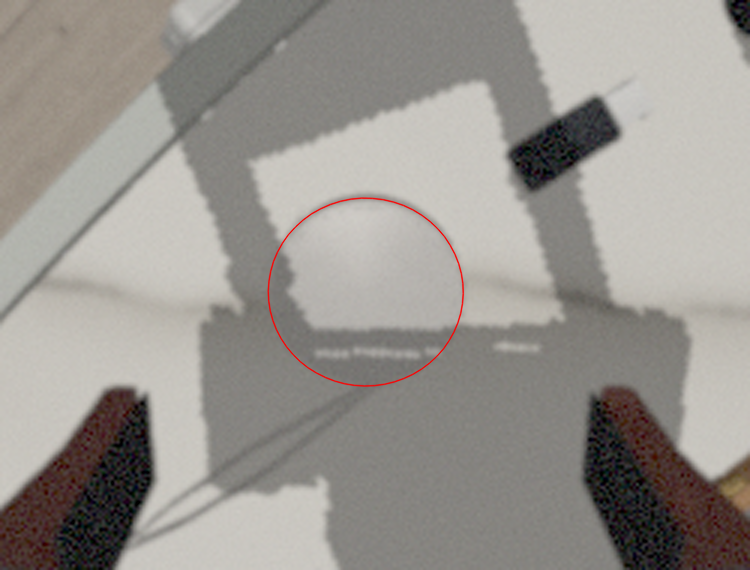

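{"method": "servo_tool", "body": {"increments": [[[-0.013,-0.003,0.2],[0,0,0],1],[[-0.013,-0.003,0.4],[0,0,0],1],[[-0.013,-0.003,0.55],[0,0,0],1],[[-0.013,-0.003,0.6],[0,0,0],0.9],[[-0.013,-0.003,0.623],[0,0,0],0.8],[[-0.013,-0.003,0.623],[0,0,0],0.8]]}}

```text
clock: 20.23
tcp_pos: [0.4332, -0.1368, 0.0224]
tool_rot: [3.141, 0.001, 2.411]
wrist_force: [-0.5, 0.4, 1.1]
finger_gap: 0.0791
gripper_force: 0.0
```

{"method": "servo_tool", "body": {"increments": [[[0,0,0],[0,0,0],0.7]]}}

```text
clock: 20.35
tcp_pos: [0.4332, -0.1369, 0.0228]
tool_rot: [3.141, 0.002, 2.411]
wrist_force: [-0.1, -0.7, 0.2]
finger_gap: 0.0754
gripper_force: 0.0
```

{"method": "servo_tool", "body": {"increments": [[[0,0,0],[0,0,0],0.6]]}}

```text
clock: 20.48
tcp_pos: [0.4329, -0.1368, 0.0224]
tool_rot: [3.141, 0.001, 2.411]
wrist_force: [-0.6, -0.2, 0.0]
finger_gap: 0.0707
gripper_force: 0.0
```

{"method": "servo_tool", "body": {"increments": [[[0,0,0.005],[0,0,0],0.5],[[0,0,0.005],[0,0,0],0.4],[[0,0,0.005],[0,0,0],-1],[[0,0,0.005],[0,0,0],-1],[[0,0,0.005],[0,0,0],-1]]}}

```text
clock: 21.1
tcp_pos: [0.4325, -0.1366, 0.0206]
tool_rot: [3.141, 0.0, 2.411]
wrist_force: [-0.1, 0.2, 1.1]
finger_gap: 0.0631
gripper_force: 30.0
```

{"method": "servo_tool", "body": {"increments": [[[0,0,-0.03],[0,0,0],-1],[[0,0,-0.06],[0,0,0],-1],[[0,0,-0.1],[0,0,0],-1],[[0,0,-0.1],[0,0,0],-1]]}}

```text
clock: 21.6
tcp_pos: [0.433, -0.1368, 0.0414]
tool_rot: [3.141, 0.002, 2.411]
wrist_force: [0.4, 0.1, -2.7]
finger_gap: 0.0629
gripper_force: 30.0
```

{"method": "servo_tool", "body": {"increments": [[[0,0,-0.2],[0,0,0],-1],[[0,0,-0.4],[0,0,0],-1],[[0,0,-0.5],[0,0,0],-1],[[0,0,-0.5],[0,0,0],-1]]}}

```text
clock: 22.1
tcp_pos: [0.4331, -0.1369, 0.1415]
tool_rot: [3.141, 0.002, 2.411]
wrist_force: [-0.8, 0.3, -3.1]
finger_gap: 0.0628
gripper_force: 30.0
```

```bash
python3 plan.py "0.5 -0.06 0.14 2.41" "0.55 -0.03 0.14 2.41"
```

```text
t 22.10 p [ 0.4331 -0.1369  0.1415] rpy [3.141e+00 2.000e-03 2.411e+00] gap 0.0628 j6 -1.22
[0.008 0.51  0.008] [0.001 0.002 0.001]
[-0.078  0.788  0.009] [0.001 0.002 0.001]
```

{"method": "servo_tool", "body": {"increments": [[[-0.02,0.25,0],[0,0,0],-1],[[-0.04,0.5,0],[0,0,0],-1],[[-0.08,0.79,0],[0,0,0],-1],[[-0.08,0.79,0],[0,0,0],-1],[[-0.08,0.79,0],[0,0,0],-1]]}}

```text
clock: 22.72
tcp_pos: [0.5488, -0.0297, 0.1381]
tool_rot: [-3.139, -0.003, 2.411]
wrist_force: [-0.2, -0.6, -3.3]
finger_gap: 0.0629
gripper_force: 30.0
```

```bash
python3 plan.py "0.6277 0.027 0.14 2.41" "0.6277 0.027 0.045 2.41" "0.6277 0.027 0.035 2.41"
```

```text
t 22.73 p [ 0.5488 -0.0297  0.1381] rpy [-3.139e+00 -3.000e-03  2.411e+00] gap 0.0629 j6 -0.96
[-0.105  0.474 -0.011] [-0.003 -0.003  0.001]
[-0.106  0.476  0.464] [-0.003 -0.003  0.001]
[-0.106  0.476  0.514] [-0.003 -0.003  0.001]
```

{"method": "servo_tool", "body": {"increments": [[[-0.05,0.24,0],[0,0,0],-1],[[-0.105,0.475,0],[0,0,0],-1],[[-0.105,0.475,0.1],[0,0,0],-1],[[-0.105,0.475,0.2],[0,0,0],-1],[[-0.105,0.475,0.35],[0,0,0],-1],[[-0.105,0.475,0.42],[0,0,0],-1],[[-0.105,0.475,0.42],[0,0,0],-1],[[-0.105,0.475,0.42],[0,0,0],-1]]}}

```text
clock: 23.72
tcp_pos: [0.6293, 0.0266, 0.0579]
tool_rot: [3.14, 0.002, 2.41]
wrist_force: [-0.5, -0.1, -2.7]
finger_gap: 0.063
gripper_force: 30.0
```

```bash
python3 plan.py "0.6277 0.027 0.037 2.41" "0.6277 0.027 0.034 2.41"
```

```text
t 23.73 p [0.6293 0.0266 0.0579] rpy [3.14e+00 2.00e-03 2.41e+00] gap 0.0630 j6 -0.85
[ 0.007 -0.004  0.104] [0.001 0.001 0.   ]
[ 0.007 -0.004  0.119] [0.001 0.001 0.   ]
```

{"method": "servo_tool", "body": {"increments": [[[0.006,-0.003,0.04],[0,0,0],-1],[[0.006,-0.003,0.07],[0,0,0],-1],[[0.006,-0.003,0.09],[0,0,0],-1],[[0.006,-0.003,0.105],[0,0,0],-1],[[0.006,-0.003,0.115],[0,0,0],-1],[[0.006,-0.003,0.115],[0,0,0],-1]]}}

```text
clock: 24.48
tcp_pos: [0.6275, 0.0274, 0.0332]
tool_rot: [-3.141, -0.0, 2.411]
wrist_force: [0.1, 0.1, -2.7]
finger_gap: 0.0629
gripper_force: 30.0
```

{"method": "servo_tool", "body": {"increments": [[[0,0,0.004],[0,0,0],-1],[[0,0,0.004],[0,0,0],-1]]}}

```text
clock: 24.72
tcp_pos: [0.6276, 0.0274, 0.0327]
tool_rot: [3.141, 0.0, 2.411]
wrist_force: [-0.1, -0.3, -2.6]
finger_gap: 0.0629
gripper_force: 30.0
```

{"method": "servo_tool", "body": {"increments": [[[0,0,0.003],[0,0,0],-1],[[0,0,0.003],[0,0,0],-1]]}}

```text
clock: 24.98
tcp_pos: [0.6277, 0.0274, 0.0326]
tool_rot: [3.141, 0.0, 2.411]
wrist_force: [-1.8, -0.8, -0.5]
finger_gap: 0.0632
gripper_force: 30.0
```

{"method": "servo_tool", "body": {"increments": [[[0,0,0.003],[0,0,0],-1],[[0,0,0.003],[0,0,0],-1]]}}

```text
clock: 25.22
tcp_pos: [0.6277, 0.0274, 0.0326]
tool_rot: [3.141, 0.001, 2.411]
wrist_force: [-4.5, 0.6, 6.0]
finger_gap: 0.063
gripper_force: 30.0
```

{"method": "servo_tool", "body": {"increments": [[[0,0,0],[0,0,0],0.5],[[0,0,0],[0,0,0],0.6],[[0,0,0],[0,0,0],0.65],[[0,0,-0.1],[0,0,0],0.7],[[0,0,-0.3],[0,0,0],0.7],[[0,0,-0.55],[0,0,0],0.5],[[0,0,-0.65],[0,0,0],0.5],[[0,0,-0.65],[0,0,0],0.5]]}}

```text
clock: 26.22
tcp_pos: [0.6282, 0.0273, 0.163]
tool_rot: [3.14, 0.002, 2.41]
wrist_force: [0.0, -0.2, 0.1]
finger_gap: 0.0663
gripper_force: 0.0
```

```bash
python3 survey.py s8 case_large case_small block_large block_small; python3 plan.py "0.447 0.031 0.165 2.6"
```

```text
case_large [(0.96, [190, 117, 315, 237], array([0.629, 0.029]))]
case_small [(0.82, [130, 197, 220, 264], array([ 0.616, -0.081])), (0.54, [17, 175, 57, 228], array([ 0.459, -0.207]))]
block_large [(0.84, [218, 150, 283, 215], array([0.633, 0.023])), (0.83, [172, 4, 233, 41], array([0.471, 0.101]))]
block_small [(0.9, [150, 219, 175, 255], array([ 0.612, -0.099]))]
t 26.48 p [0.6267 0.0274 0.1586] rpy [-3.139e+00 -3.000e-03  2.411e+00] gap 0.0659 j6 -0.85
[ 0.681 -0.586 -0.028] [-0.002 -0.003 -0.181]
```

```bash
cat > chk.py <<'E'
import pickle,sys,h
from h import *
m,o=pickle.load(open(sys.argv[1]+".pkl","rb"))
for q,z,x0 in(("block_large",.012,(.628,.027)),("case_large",0,(.628,.027)),("block_small",.010,(.621,-.088)),("case_small",0,(.621,-.088)),("case_tube",0,(.638,-.235)),("indenter_tube",0,(.447,.031))):
    for a in o.get(q,[]):
        b=a["box"];w=onplane(m,(b[0]+b[2])/2,(b[1]+b[3])/2,z,1)
        if np.hypot(w[0]-x0[0],w[1]-x0[1])<.035:
            P,r=SH[q];h.SH["t"]=(P+[0,0,z],r);f=fit("t",[(m,a["mask"],1)],[*x0,0],False);print(q,np.round(f[0][:2],4),np.round(f[0][3],3),"rms",np.round(f[1],2));break
E
python3 chk.py s8
```

```text
block_large [0.6289 0.0275] -0.026 rms 0.67
case_large [0.6286 0.0271] 1.715 rms 1.01
block_small [ 0.6094 -0.091 ] -0.726 rms 10.05
case_small [ 0.6216 -0.0873] -0.064 rms 8.9
```

{"method": "servo_tool", "body": {"increments": [[[0.17,-0.15,0],[0,0,-0.05],0.4],[[0.34,-0.3,0],[0,0,-0.1],0.4],[[0.51,-0.45,0],[0,0,-0.15],0.4],[[0.68,-0.59,0],[0,0,-0.18],0.4],[[0.68,-0.59,0],[0,0,-0.18],0.4],[[0.68,-0.59,0],[0,0,-0.18],0.4]]}}

```text
clock: 27.22
tcp_pos: [0.4479, 0.0303, 0.161]
tool_rot: [-3.142, -0.0, 2.599]
wrist_force: [0.4, 0.3, 0.2]
finger_gap: 0.0617
gripper_force: 0.0
```

```bash
python3 survey.py s9 indenter_tube usb_stick block_large; python3 chk.py s9; python3 plan.py
```

```text
indenter_tube [(0.87, [239, 164, 269, 205], array([0.455, 0.029]))]
usb_stick [(0.96, [166, 194, 212, 226], array([ 0.443, -0.048]))]
block_large [(0.96, [295, 126, 353, 185], array([0.467, 0.11 ])), (0.83, [298, 309, 331, 331], array([0.661, 0.001]))]
block_large [0.6482 0.0059] 1.133 rms 12.69
indenter_tube [0.4468 0.0318] -0.029 rms 0.76
t 27.43 p [0.4482 0.0303 0.161 ] rpy [-3.141e+00 -1.000e-03  2.599e+00] gap 0.0616 j6 -1.04
```

```bash
python3 plan.py "0.4468 0.0318 0.08 2.6" "0.4468 0.0318 0.046 2.6"
```

```text
t 27.43 p [0.4482 0.0303 0.161 ] rpy [-3.141e+00 -1.000e-03  2.599e+00] gap 0.0616 j6 -1.04
[0.01  0.003 0.405] [-0.    -0.001 -0.001]
[0.01  0.003 0.575] [-0.    -0.001 -0.001]
```

{"method": "servo_tool", "body": {"increments": [[[0.01,0.003,0.1],[0,0,0],0.3],[[0.01,0.003,0.25],[0,0,0],0.3],[[0.01,0.003,0.42],[0,0,0],0.3],[[0.01,0.003,0.53],[0,0,0],0.2],[[0.01,0.003,0.575],[0,0,0],0],[[0.01,0.003,0.575],[0,0,0],-0.2],[[0.01,0.003,0.575],[0,0,0],-1],[[0.01,0.003,0.575],[0,0,0],-1],[[0.01,0.003,0.575],[0,0,0],-1]]}}

```text
clock: 28.55
tcp_pos: [0.4468, 0.0319, 0.0474]
tool_rot: [3.141, 0.002, 2.599]
wrist_force: [0.8, 0.4, 1.5]
finger_gap: 0.0257
gripper_force: 29.9
```

{"method": "servo_tool", "body": {"increments": [[[0,0,-0.1],[0,0,0],-1],[[0,0,-0.3],[0,0,0],-1],[[0,0,-0.5],[0,0,0],-1],[[0,0,-0.6],[0,0,0],-1],[[0,0,-0.6],[0,0,0],-1]]}}

```text
clock: 29.18
tcp_pos: [0.4468, 0.0319, 0.1676]
tool_rot: [3.14, 0.002, 2.599]
wrist_force: [0.0, -0.8, -0.7]
finger_gap: 0.0259
gripper_force: 29.9
```

```bash
python3 plan.py "0.52 -0.12 0.165 2.6"
```

```text
t 29.18 p [0.4468 0.0319 0.1676] rpy [3.140e+00 2.000e-03 2.599e+00] gap 0.0259 j6 -1.03
[-0.705 -0.461  0.014] [ 0.001  0.002 -0.001]
```

{"method": "servo_tool", "body": {"increments": [[[-0.23,-0.15,0],[0,0,0],-1],[[-0.46,-0.3,0],[0,0,0],-1],[[-0.7,-0.46,0],[0,0,0],-1],[[-0.7,-0.46,0],[0,0,0],-1]]}}

```text
clock: 29.68
tcp_pos: [0.5181, -0.122, 0.1626]
tool_rot: [-3.139, -0.005, 2.595]
wrist_force: [-1.1, -0.3, -1.1]
finger_gap: 0.0261
gripper_force: 29.9
```

```bash
python3 plan.py "0.587 -0.204 0.165 2.6"
```

```text
t 29.68 p [ 0.5181 -0.122   0.1626] rpy [-3.139 -0.005  2.595] gap 0.0261 j6 -1.32
[-0.507 -0.171 -0.014] [-0.002 -0.005 -0.005]
```

{"method": "servo_tool", "body": {"increments": [[[-0.25,-0.08,0],[0,0,0],-1],[[-0.5,-0.17,0],[0,0,0],-1],[[-0.5,-0.17,0],[0,0,0],-1],[[-0.5,-0.17,0],[0,0,0],-1]]}}

```text
clock: 30.18
tcp_pos: [0.5859, -0.1986, 0.165]
tool_rot: [3.142, -0.003, 2.6]
wrist_force: [-0.2, 0.1, -1.1]
finger_gap: 0.0259
gripper_force: 29.9
```

```bash
python3 survey.py s10 case_tube indenter_tube block_small case_small; python3 chk.py s10; python3 chk.py s4;python3 - <<'E'
from h import *;import pickle
M,out=pickle.load(open("d.pkl","rb"))
m,o=pickle.load(open("s4.pkl","rb"));n,p=pickle.load(open("s10.pkl","rb"))
V=[(M[k],out[k,"case_tube"][0]["mask"],0) for k in("scene","top")]+[(m,o["case_tube"][0]["mask"],1)]
print(fit("case_tube",V,[.638,-.235,0]))
k=p["case_tube"][0]["mask"] if p["case_tube"] else np.zeros((384,512),bool)
im=cv2.imread("pics/s10.png")
ys,xs=np.where(k);print(len(ys),xs.min(),xs.max(),ys.min(),ys.max())
# top-most corner, left-most, right-most of the mask
for i in(np.argmin(ys),np.argmin(xs),np.argmax(xs)):print(xs[i],ys[i],onplane(n,xs[i],ys[i],.03,1)[:2])
E
python3 plan.py
```

```text
case_tube []
indenter_tube [(0.74, [230, 201, 277, 277], array([ 0.65 , -0.234]))]
block_small [(0.92, [338, 132, 379, 184], array([ 0.628, -0.085])), (0.63, [416, 85, 466, 146], array([0.636, 0.037]))]
case_small [(0.58, [312, 108, 401, 204], array([ 0.625, -0.086])), (0.24, [230, 200, 279, 279], array([ 0.65 , -0.234]))]
block_small [ 0.6232 -0.089 ] 0.088 rms 0.77
case_small [ 0.6217 -0.088 ] 1.534 rms 1.04
case_tube [ 0.6362 -0.2308] -0.037 rms 3.38
(array([ 6.36075297e-01, -2.33450974e-01,  3.86239033e-04, -1.04710502e-01]), np.float32(2.6343493))
t 30.43 p [ 0.5864 -0.1989  0.1674] rpy [3.141e+00 1.000e-03 2.600e+00] gap 0.0260 j6 -1.41Traceback (most recent call last):
  File "<stdin>", line 8, in <module>
    return umr_minimum(a, axis, None, out, keepdims, initial, where)
ValueError: zero-size array to reduction operation minimum which has no identity
```

{"method": "servo_tool", "body": {"increments": [[[-0.07,0.2,0],[0,0,0],-1],[[-0.15,0.4,0],[0,0,0],-1],[[-0.15,0.4,0],[0,0,0],-1],[[-0.15,0.4,0],[0,0,0],-1]]}}

```text
clock: 30.92
tcp_pos: [0.6532, -0.1468, 0.1667]
tool_rot: [-3.141, 0.0, 2.6]
wrist_force: [-0.1, 0.4, -1.0]
finger_gap: 0.026
gripper_force: 29.9
```

```bash
python3 survey.py s11 case_tube case_small; python3 chk.py s11; python3 plan.py
python3 - <<'E'
from h import *;import pickle
M,out=pickle.load(open("d.pkl","rb"))
n,p=pickle.load(open("s11.pkl","rb"))
print("expected px",proj(n,np.array([[.637,-.233,.03]]),1))
for a in p["case_tube"][:1]:
    k=a["mask"];V=[(M[j],out[j,"case_tube"][0]["mask"],0) for j in("scene","top")]
    print(fit("case_tube",V+[(n,k,1)],[.638,-.235,0]))
    c=cv2.findContours(k.astype(np.uint8),0,2)[0];print(cv2.approxPolyDP(max(c,key=len),3,True)[:,0].tolist())
# well: darker felt disc inside the case, from colour saturation
im=cv2.imread("pics/s11.png");u,v=proj(n,np.array([[.637,-.233,.03]]),1)[0].astype(int)
hs=cv2.cvtColor(im,cv2.COLOR_BGR2HSV)[v-40:v+41:5,u-40:u+41:4,1];print(hs)
E
```

```text
case_tube [(0.85, [142, 172, 206, 240], array([ 0.637, -0.24 ]))]
case_small [(0.74, [234, 75, 337, 176], array([ 0.624, -0.087]))]
case_small [ 0.6217 -0.088 ] 1.53 rms 1.1
case_tube [ 0.6374 -0.2327] 1.458 rms 0.84
t 31.07 p [ 0.653  -0.1476  0.167 ] rpy [-3.142e+00  1.000e-03  2.598e+00] gap 0.0261 j6 -1.30
expected px [[172.74221958 212.64917334]]
(array([ 0.63837425, -0.23465564, -0.00351865,  1.43550615]), np.float32(1.0883456))
[[188, 176], [152, 193], [144, 202], [165, 239], [198, 228], [207, 219], [208, 213]]
[[ 19  18  19  19  21  18  21  18  22  19  21  22  21  19  19  20  21  24
   24  17  20]
 [ 12  19  19  18  18  20  18  17  21  17  16  20  19  33  68  18  21  18
   15  24  19]
 [  9  13  18  19  17  20  15  19  20  19  25  64 141 167 146  26  22  18
   14  24  18]
 [  8  11   9  14  19  20  21  24  48 135 151 149 149 147 118 181  21  19
   13  24  24]
 [  9   2   6  10  18  26  79 147 146 147 147 143 147 150 150 120  55  19
   17  21  21]
 [ 10  12   9   3  38 150 149 147 149 154  71  92 141 146 142 138 146  43
   23  18  19]
 [ 13  12   7  60 148 147 143 149 125   9 
[... 237 characters left out ...]
5   9   5  46 150 143 162 154  70   5  16  44 116 127 163 133
  155  24  27]
 [ 13  12   9   3  10  12 122 149 150 151 143 142 171 146 135 135 177 157
  113  19  16]
 [ 11   9  10  13  12  19  21 141 143 151 143 150 146 147 161 167 145  96
   21  24  23]
 [ 13   6  11  12  18  17  20  39 145 142 151 147 140  86  20  19  20  16
   14  18  50]
 [ 12  14  11  19  17  19  19  16  86 151 143 109  26  18  18  18  23  21
   24  19 158]
 [ 12  14  20  19  19  17  18  20  19  17  19  16  19  19  20  19  17  25
   20  70 146]
 [ 16  22  18  19  18  21  22  19  18  15  19  18  20  14  15  18  19  21
   41 147 173]
 [ 20  20  20  17  18  21  17  16  19  15  18  17  20  19  19  19  19  25
  142 170 185]]
```

```bash
python3 plan.py "0.6375 -0.2328 0.167 2.6" "0.6375 -0.2328 0.09 2.6"
```

```text
t 31.07 p [ 0.653  -0.1476  0.167 ] rpy [-3.142e+00  1.000e-03  2.598e+00] gap 0.0261 j6 -1.30
[-0.154 -0.405  0.   ] [-0.     0.001 -0.002]
[-0.154 -0.405  0.385] [-0.     0.001 -0.002]
```

{"method": "servo_tool", "body": {"increments": [[[-0.08,-0.2,0],[0,0,0],-1],[[-0.154,-0.405,0],[0,0,0],-1],[[-0.154,-0.405,0.1],[0,0,0],-1],[[-0.154,-0.405,0.25],[0,0,0],-1],[[-0.154,-0.405,0.36],[0,0,0],-1],[[-0.154,-0.405,0.385],[0,0,0],-1],[[-0.154,-0.405,0.385],[0,0,0],-1]]}}

```text
clock: 31.95
tcp_pos: [0.6381, -0.2318, 0.0895]
tool_rot: [3.141, -0.0, 2.599]
wrist_force: [0.5, -0.4, 0.0]
finger_gap: 0.026
gripper_force: 29.9
```

```bash
python3 plan.py "0.6375 -0.2328 0.075 2.6" "0.6375 -0.2328 0.057 2.6"
```

```text
t 31.95 p [ 0.6381 -0.2318  0.0895] rpy [ 3.141 -0.     2.599] gap 0.0260 j6 -1.43
[-0.    -0.006  0.072] [ 0.    -0.    -0.001]
[-0.    -0.006  0.162] [ 0.    -0.    -0.001]
```

{"method": "servo_tool", "body": {"increments": [[[0,-0.005,0.03],[0,0,0],-1],[[0,-0.005,0.06],[0,0,0],-1],[[0,-0.005,0.08],[0,0,0],-1],[[0,-0.005,0.08],[0,0,0],-1]]}}

```text
clock: 32.45
tcp_pos: [0.6375, -0.2329, 0.0728]
tool_rot: [-3.141, -0.001, 2.599]
wrist_force: [-0.1, 1.0, -0.3]
finger_gap: 0.026
gripper_force: 29.9
```

{"method": "servo_tool", "body": {"increments": [[[0,0,0.02],[0,0,0],-1],[[0,0,0.04],[0,0,0],-1],[[0,0,0.06],[0,0,0],-1],[[0,0,0.08],[0,0,0],-1],[[0,0,0.08],[0,0,0],-1]]}}

```text
clock: 33.08
tcp_pos: [0.6374, -0.2329, 0.0567]
tool_rot: [-3.141, -0.001, 2.599]
wrist_force: [1.1, 0.0, -0.5]
finger_gap: 0.0259
gripper_force: 29.9
```

No resistance in the well. I'll ease down the last millimetres.

{"method": "servo_tool", "body": {"increments": [[[0,0,0.005],[0,0,0],-1],[[0,0,0.005],[0,0,0],-1]]}}

```text
clock: 33.33
tcp_pos: [0.6377, -0.2331, 0.0565]
tool_rot: [-3.142, 0.0, 2.599]
wrist_force: [0.4, 0.1, 0.1]
finger_gap: 0.026
gripper_force: 29.9
```

{"method": "servo_tool", "body": {"increments": [[[0,0,0.004],[0,0,0],-1],[[0,0,0.004],[0,0,0],-1]]}}

```text
clock: 33.58
tcp_pos: [0.6377, -0.233, 0.0556]
tool_rot: [-3.142, -0.0, 2.599]
wrist_force: [0.3, -0.2, -0.7]
finger_gap: 0.026
gripper_force: 29.9
```

{"method": "servo_tool", "body": {"increments": [[[0,0,0.003],[0,0,0],-1],[[0,0,0.003],[0,0,0],-1]]}}

```text
clock: 33.83
tcp_pos: [0.6378, -0.2331, 0.0554]
tool_rot: [3.142, 0.0, 2.599]
wrist_force: [-1.5, -0.7, 0.8]
finger_gap: 0.0258
gripper_force: 29.9
```

{"method": "servo_tool", "body": {"increments": [[[0,0,0.003],[0,0,0],-1],[[0,0,0.003],[0,0,0],-1]]}}

```text
clock: 34.08
tcp_pos: [0.6379, -0.2331, 0.0554]
tool_rot: [3.142, 0.001, 2.599]
wrist_force: [-2.3, 0.8, 5.2]
finger_gap: 0.0256
gripper_force: 29.9
```

{"method": "servo_tool", "body": {"increments": [[[0,0,0],[0,0,0],-0.2],[[0,0,0],[0,0,0],0],[[0,0,0],[0,0,0],0.1],[[0,0,-0.2],[0,0,0],0.2],[[0,0,-0.45],[0,0,0],0.2],[[0,0,-0.7],[0,0,0],0.2],[[0,0,-0.8],[0,0,0],0.2]]}}

```text
clock: 34.95
tcp_pos: [0.6385, -0.2334, 0.2191]
tool_rot: [3.141, 0.006, 2.599]
wrist_force: [0.4, 0.8, -0.3]
finger_gap: 0.0526
gripper_force: 0.0
```

```bash
python3 plan.py "0.5 -0.16 0.23 2.6" "0.42 -0.11 0.25 2.6"
```

```text
t 34.95 p [ 0.6385 -0.2334  0.2191] rpy [3.141 0.006 2.599] gap 0.0526 j6 -1.43
[ 0.782 -0.043 -0.059] [ 0.001  0.006 -0.001]
[ 1.253 -0.036 -0.162] [ 0.001  0.006 -0.001]
```

{"method": "servo_tool", "body": {"increments": [[[0.25,0,0],[0,0,0],0.2],[[0.5,0,-0.03],[0,0,0],0.2],[[0.75,0,-0.1],[0,0,0],0.2],[[0.95,0,-0.15],[0,0,0],0.2],[[0.95,0,-0.15],[0,0,0],0.2],[[0.95,0,-0.15],[0,0,0],0.2]]}}

```text
clock: 35.7
tcp_pos: [0.4754, -0.1352, 0.2442]
tool_rot: [-3.142, 0.0, 2.599]
wrist_force: [0.7, 0.4, -0.9]
finger_gap: 0.0524
gripper_force: 0.0
```

Run:
```python
import pickle,h
from bench import optics,nets
from h import *
T={"block_large":(.012,(.628,.027)),"block_small":(.010,(.621,-.088)),"indenter_tube":(.008,(.6375,-.233)),"vee_anvil":(.011,(.472,-.322)),"case_anvil":(0,(.472,-.322)),"usb_stick":(0,(.443,-.049)),"tweezers":(0,(.455,-.22))}
for cam in("scene","top","wrist"):
    m=optics.camera_model(cam);fi=cam=="wrist";im=optics.capture(cam);cv2.imwrite(f"pics/end_{cam}.png",im)
    for q,(z,x0) in T.items():
        for a in nets.outline_of(cam,q):
            b=a["box"];w=onplane(m,(b[0]+b[2])/2,(b[1]+b[3])/2,z+.01,fi)[:2]
            if np.hypot(*(w-x0))<.05:
                s=""
                if q in("block_large","block_small","indenter_tube","vee_anvil"):
                    P=SH[q][0] if q in SH else np.vstack([cyl(.018,.012)]+[p for p in [cyl(.016,.03)]])
                    h.SH["t"]=(P+[0,0,z],0);f=fit("t",[(m,a["mask"],fi)],[*x0,0],False);s=f"fit {np.round(f[0][:2],4)} rms {f[1]:.2f}"
                print(cam,q,round(a["confidence"],2),[int(t) for t in b],np.round(w,3),s);break
```

```text
scene block_large 0.65 [143, 201, 176, 229] [0.621 0.028] fit [0.6285 0.0256] rms 0.58
scene block_small 0.82 [196, 177, 218, 195] [ 0.622 -0.092] fit [ 0.6224 -0.091 ] rms 0.84
scene indenter_tube 0.67 [245, 132, 259, 154] [ 0.66  -0.251] fit [ 0.6416 -0.237 ] rms 2.04
scene vee_anvil 0.53 [325, 159, 344, 179] [ 0.479 -0.327] fit [ 0.4733 -0.3267] rms 1.13
scene case_anvil 0.57 [315, 162, 359, 192] [ 0.467 -0.322] 
scene usb_stick 0.64 [236, 251, 263, 265] [ 0.437 -0.043] 
scene tweezers 0.49 [291, 192, 333, 219] [ 0.448 -0.224] 
top block_large 0.73 [186, 132, 206, 157] [0.628 0.032] fit [0.6326 0.0314] rms 3.70
top indenter_tube 0.67 [302, 124, 316, 144] [ 0.65  -0.238] fit [ 0.6395 -0.2341] rms 0.65
wrist block_large 0.83 [379, 177, 424, 224] [0.627 0.025] fit [0.6289 0.0267] rms 0.69
wrist block_small 0.67 [320, 217, 352, 256] [ 0.623 -0.084] fit [ 0.6226 -0.0854] rms 3.11
wrist case_anvil 0.64 [114, 204, 171, 254] [ 0.473 -0.32 ] 
wrist usb_stick 0.92 [276, 97, 316, 122] [ 0.443 -0.049] 
wrist tweezers 0.75 [158, 197, 167, 201] [ 0.452 -0.265]
```

Run:
```python
import pickle
from bench import optics,nets
from h import *
m=optics.camera_model("scene");optics.capture("scene")
n,p=pickle.load(open("s10.pkl","rb"));k,q8=pickle.load(open("s8.pkl","rb"))
S=lambda q,x0:[a for a in nets.outline_of("scene",q) if np.hypot(*(onplane(m,*((a["box"][:2]+np.array(a["box"][2:]))/2),.02)[:2]-x0))<.04][0]["mask"]
print("small",fit("block_small",[(m,S("block_small",[.621,-.088]),0),(n,p["block_small"][0]["mask"],1)],[.621,-.088,.01]))
print("large",fit("block_large",[(m,S("block_large",[.628,.027]),0),(k,q8["block_large"][0]["mask"],1)],[.628,.027,.012]))
```

```text
small (array([ 0.62282068, -0.08925935,  0.0101505 ,  0.00265355]), np.float32(0.81799865))
large (array([ 0.62920484,  0.02677464,  0.01016956, -0.00172574]), np.float32(0.8600543))
```

```bash
python3 -c "
from bench import env
print(env.hand_in())"
```

```text
the job is handed in; nothing more can be done
None
```

The anvil, small block, large block and indenter tube are each set down in their own wells, and the job was handed in at about 37 s of the 96 s. Later camera checks put all four in their wells, the USB stick and tweezers show no sign of having moved, and no verdict came back on hand-in.

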